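Turn the tube rotator to its empty cradle and load the last tube

TASK

The tube rotator on the bench has one empty cradle, and it starts out of sight on the underside of the wheel. Turn the wheel on its axle until the empty cradle is uppermost and leave it standing there; only then take the capped tube from its sloping rest and lay it gently in that cradle, cap on the same side as the caps of the other tubes. Leave the wheel standing with the tube at the top, and leave the beaker, jar and vial alone.

Things in the scene. Friction and masses are not known exactly. Their poses are not given: they have to be found in the camera images.
- rotator: Tube rotator, fixed. White drip tray 250 (its x) by 180 mm (y), front and back walls 66 mm high; two cheeks 146 mm high at y = +-75 mm carry a level axle along y; grey drive housing at y -90 to -165 mm, 165 mm high. Origin: centre of the underside, on the bench; x away from the robot, z up.
- axle (a point): Centre of the rotator's axle (16 mm thick), 125 mm above the bench, midway between the cheeks; axes as the rotator's. The wheel: two aluminium discs, 58 mm radius, at y = +-38 mm, with six V cradles every 60 degrees, one empty, five with strapped-in tubes. Between the discs (70 mm apart) there is only the axle: fingers can straddle or push a tube at its middle to turn the wheel.
- wheel (a joint): Wheel angle, rad: 0 (or 2 pi) with the empty cradle exactly at the top; grows as the top moves along the rotator's +x. The five fixed tubes (white, 30 mm diameter, 115 mm long, parallel to the axle, centres 80 mm from it, blue caps at +y) stand at this angle + 60, 120, 180, 240, 300 degrees. Starts at 1.9 to 4.4, range -7 to 13. Bearing friction 0.2 N m holds it where it is left.
- seat (a point): On the wheel: where the centre of a tube in the empty cradle belongs, 80 mm from the axle, half-way along it. z points outward from the axle (up when the cradle is uppermost), y along the axle. The cradle is two 90-degree Vs, 12 mm wide, at y = +-38 mm, open outward, bottoms 21 mm nearer the axle than this point, mouths about 50 mm wide.
- rest: Sloping tube rest, fixed, 130 (x) by 190 mm (y -75 to +115 mm), origin on the bench under the tube's centre, which is 110 mm up. The tube lies in two Vs 38 mm either side of its middle, in the rest's y-z plane, 40 degrees from level, cap end up, towards +y. A bar runs under it, 32 mm below the tube's axis.
- roof (a point): Middle of the free edge of the rest's clear roof (100 mm wide along x), 200 mm above the bench. The roof runs level from here 102 mm towards the rest's +y, to two slim posts. So a gripper cannot come straight down on the tube, but can come in square to it, leaning 40 degrees towards the rest's -y.
- tube_mid (a point): Centre of the loose capped tube: white, 30 mm diameter, 115 mm long, rigid, about 65 g, the same as those on the wheel. Its y axis runs along the tube towards the cap (cap 34 mm diameter, the last 14 mm).
- tube_cap (a point): Middle of the outer face of the loose tube's blue cap, 57.5 mm from its centre.
- tube: The same loose tube as a whole; its origin is its centre too, axes as for its middle.
- beaker: Bystander: glass beaker, 70 mm diameter, 90 mm high, origin under its centre.
- jar: Bystander: amber jar, 64 mm diameter, 120 mm high, origin under its centre.
- vial: Bystander: small amber vial with a white cap, 40 mm diameter, 70 mm high, origin under its centre.
There are look-alikes about, which are no part of the job. What is shaped like the tube but purple is not meant. Of the things that look like the rest, take the one that is farthest to the robot's left at the start.

How it is judged:
By the outcome, as a careful person would: the job done as asked, in the order asked, and still so for the second after the job is handed in, with the robot touching nothing.
It also fails if it takes over 64 s, if anything falls off the work surface, if the arm or the gripper's body presses on something with over 40 N, if the wrist force passes 120 N, or if a joint passes its speed limit or range.

ROBOT

A 7-joint arm with a two-finger parallel gripper is mounted at the origin on the work surface. World frame = base frame: x ahead of the robot, y to its left, z up, the work surface at z = 0. Lengths are in mm, angles in rad, forces in N, time in s.
With the tool pointing down it reaches from about 400 to 850 mm from the base axis. Payload 4.5 kg.
Tool frame: the origin (TCP) lies midway between the tips of the shut fingers; the grasp point (between the pads) lies 19 mm behind it; z points along the fingers, y is the direction in which the jaws open and shut (so a half turn about z gives the same grasp; the last joint's range is limited). The gripper opens to 85 mm and grips with 20 to 120 N. Pads are 22 mm wide; open, the fingers measure 114 mm over their backs; the gripper's body (76 mm by 85 mm) begins 54 mm behind the grasp point. The pads swing forward as they close: fully open they stand 13 mm farther back than shut.
Start: joints at [-1.284, 0.689, -0.195, 1.565, 0.157, 0.902, -0.215], TCP at [156.301, 605.165, 231.317] pointing down, gripper open.
Joint ranges: [-3.01, 3.01], [-0.46, 2.08], [-1.47, 1.51], [0.13, 2.56], [-1, 4.14], [0.04, 2.09], [-2.66, 2.66]. Speed limits (rad/s): [2.57, 2.57, 3.14, 3.14, 3.14, 3.14, 3.14].

INTERFACE

Orientations are given as [roll, pitch, yaw] about the fixed x, y, z axes, in that order (R = Rz(yaw) Ry(pitch) Rx(roll)).
In Python, from plant import manip gives the robot as it stands.
- The arm moves only by the tool arm_command, never from a script. Its argument "series" is text: rows parted by semicolons, each of 7 numbers parted by spaces: the shift along the tool's x, y, z in m, then the turn, a rotation vector about the tool's x, y, z in degrees, then the closure, from 0 (fully open) to 1 (shut). In form: dx dy dz wx wy wz fingers; .... A call has 1 to 12 rows; each row shifts and turns the commanded pose from where the row before left it, along the tool's axes as they then stand; what a row does not reach is not made up. A row lasts 1/10 s, in which the tool goes at most 50 mm and 8.59 degrees, less where a joint would pass 70% of its speed; a pose out of reach is approached as far as the arm can. A call is refused whole if a number of a shift passes 0.05 or a number of a turn 8.59, either way. A call with a gripper value outside its range is refused whole. The fingers move at their own pace and stop on an object; "force" is the grip in N (left out, the last holds). Time passes only in rows, so rows that do not move let the fingers close. It gives the time, the measured TCP pose, the force and the opening at its end, in the units of the state.
- manip.observe(): the state, without advancing time (a new reading comes with each control period).
- manip.get_image(name): name is "side" or "top"; returns a dict with "img" (400x640x3 uint8, red, green, blue), "z_map" (400x640 float32, mm along the optical axis (not along the pixel's ray), 0 where there is no reading), "fovy" (degrees; the focal length in pixels is half the picture's height over the tangent of half this angle, whatever the lens; pixels are square), "cx", "cy" (the principal point, pixels), "R" (3x3) and "t" (3): a world point X has camera coordinates R X + t. Camera axes: x right, y down, z forward; pixel columns grow to the right and rows downward; lengths in mm; the calibration is good to about 2 mm. A picture is of the moment at which its call begins.
- manip.sign_off(): hands the job in, once; it reports no verdict.
The state is a dict: "time": time; "q": joint angles; "dq": joint speeds; "joint_efforts": joint torques, N m; "tcp_pos": TCP position; "orientation": TCP orientation; "contact_force": force on the tool from outside, world axes, zero at the start; "torque": the same for the moment, N m; "grip_width": finger opening in mm.
Only numpy, scipy, OpenCV 4.12 (cv2) and the standard library are available. Lean on these libraries where they do the work, as an engineer would, in place of code of your own. Each camera call takes 0.05 s, during which the arm holds its last target. There are 200 camera calls.

## Working session

There is one attempt and no reset: what is moved stays moved. The work goes in short steps, Python scripts to look and compute and a tool call to move; the robot and the scene stay as the last step left them, time stands still between calls to the robot, and variables do not carry over. Pictures are saved under pics/ and viewed, on a budget of 10 in all, crops included, one or two more only if the job needs it, and the job is handed in when it is done.

Besides the shell and the picture viewer there is one more tool, called after "Emit:" as a command line: name --argument value ..., lists and objects as JSON in quotes. arm_command: Moves the arm, as the interface text tells. Its arguments: {"type":"object","properties":{"series":{"type":"string"},"force":{"type":"number"}},"required":["series"]}

```bash
ls; mkdir -p pics; cat > h.py <<'E'
import numpy as np, cv2
from plant import manip
from scipy.spatial.transform import Rotation as Ro
def cam(n):
    d=manip.get_image(n); np.savez(f'{n}.npz',**d); return d
def ld(n): return dict(np.load(f'{n}.npz'))
def cloud(d):
    f=200/np.tan(np.radians(float(d['fovy']))/2); z=d['z_map']
    v,u=np.mgrid[0:400,0:640]
    P=np.stack([(u-d['cx'])/f*z,(v-d['cy'])/f*z,z],-1)
    W=(P-d['t'])@d['R']; W[z==0]=np.nan; return W
E
python3 - <<'E'
from h import *
print(manip.observe())
for n in('side','top'):
    d=cam(n);print(n,d['fovy'],d['cx'],d['cy'],d['R'].round(3).tolist(),d['t'])
    cv2.imwrite(f'pics/{n}0.png',cv2.cvtColor(d['img'],cv2.COLOR_RGB2BGR))
E
```

```text
pics
{'time': 0.0, 'q': array([-1.28422834,  0.68999695, -0.1944948 ,  1.5663509 ,  0.15729699,
        0.90246279, -0.21510607]), 'dq': array([-0.00109923,  0.0011566 ,  0.00147559,  0.00031567,  0.00106941,
        0.00146161,  0.00212721]), 'joint_efforts': array([ 3.59302257e-04, -5.39609814e+01, -1.26643471e+00, -1.58542460e+01,
        9.07047914e-03,  9.49227222e-03, -1.29543957e-05]), 'tcp_pos': array([156.19923553, 604.50388612, 230.47361761]), 'orientation': array([-3.13976965e+00,  1.36470697e-04,  2.88888730e+00]), 'contact_force': array([-0.36594263,  0.6562104 , -0.16954422]), 'torque': array([ 0.05229219, -0.00960439,  0.00330679]), 'grip_width': 85.51850414452151}
side 55.40478827293541 320.55437764787155 194.00851444501882 [[0.949, -0.315, 0.01], [-0.149, -0.476, -0.867], [0.278, 0.821, -0.499]] [-447.22598204  221.94770536  951.55273633]
top 46.872604085147735 321.12497688409513 204.25485622415792 [[-0.03, -0.999, -0.022], [-0.98, 0.033, -0.195], [0.196, 0.016, -0.981]] [  68.45338418  526.61433344 1386.58379319]
```

View pics/side0.png

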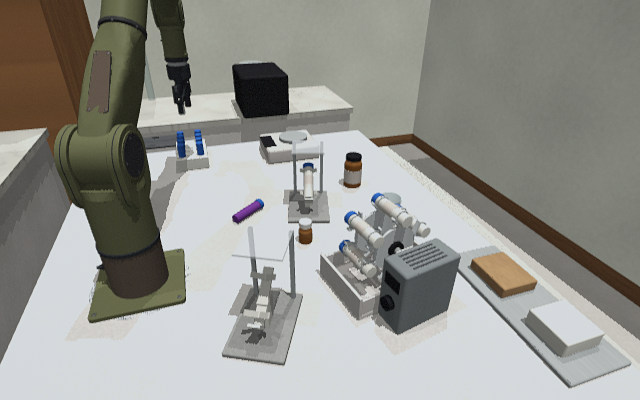

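View pics/top0.png

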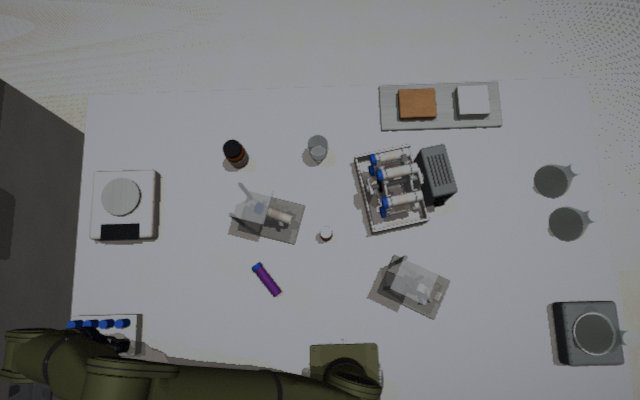

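The two rests are at top view (267,217), which carries the white tube, and (410,285), which is empty. The first is farthest to the robot's left (+y is image left), so it is the one meant. The purple tube at (266,279) is a look-alike. Next I measure and take an enlarged crop to confirm.

```bash
python3 - <<'E'
from h import *
D={n:ld(n) for n in('side','top')}
t=D['top'];s=D['side'];T=cloud(t);S=cloud(s)
def c(n,u,v,r=0):
    return (T if n=='t' else S)[v,u].round(0)
for n,u,v,l in [('t',438,172,'housing'),('t',391,206,'tube'),('t',400,172,'tube'),('t',285,215,'rest tube'),('t',290,235,'rest base'),('t',326,234,'vial'),('t',235,150,'jar'),('t',317,148,'beaker'),('s',308,180,'tube'),('s',353,165,'jar')]: print(l,c(n,u,v))
# housing top
def rect(m,A,lab):
    p=A[m][:,:2].astype(np.float32); r=cv2.minAreaRect(p); print(lab,len(p),r, cv2.boxPoints(r).round(0).tolist())
u=np.arange(640)[None,:]+np.zeros((400,1));v=np.arange(400)[:,None]+np.zeros((1,640))
Z=T[...,2]
rect((u>410)&(u<465)&(v>135)&(v<215)&(Z>158)&(Z<172),T,'housing')
g=(u>350)&(u<460)&(v>135)&(v<245)
rect(g&(Z>30)&(Z<75)&(u<435),T,'tray')
rect((u>222)&(u<310)&(v>175)&(v<248)&(Z>4)&(Z<20),T,'restbase')
rect((u>222)&(u<310)&(v>175)&(v<248)&(Z>192)&(Z<208),T,'roof')
for nm,d,A in(('t',t,T),('s',s,S)):
    i=d['img'].astype(int); b=((i[...,2]>i[...,0]+50)&(i[...,2]>i[...,1]+30)&(A[...,2]>40)).astype(np.uint8)
    n,L,st,ce=cv2.connectedComponentsWithStats(b)
    for k in range(1,n):
        if st[k,4]>12: print(nm,'blue',ce[k].round(),st[k,4],np.nanmean(A[L==k],0).round(0),np.nanmin(A[L==k],0).round(),np.nanmax(A[L==k],0).round())
a=cv2.resize(t['img'][170:250,215:315],(500,400),interpolation=2)
b=cv2.resize(s['img'][180:330,310:470],(427,400),interpolation=2)[:,:300]
b=cv2.resize(s['img'][130:340,270:460],(300,332));b=cv2.copyMakeBorder(b,0,68,0,0,0)
cv2.imwrite('pics/crop1.png',cv2.cvtColor(np.hstack([a,b]),cv2.COLOR_RGB2BGR))
E
```

```text
housing [ 589. -291.  167.]
tube [ 491. -147.  183.]
tube [ 579. -173.  221.]
rest tube [490. 160. 100.]
rest base [441. 154.   8.]
vial [432.  39.  72.]
jar [692. 308. 122.]
beaker [729.  61.   1.]
tube [490. 184. 121.]
jar [688. 294.  94.]
housing 1278 ((588.805419921875, -266.35858154296875), (154.69964599609375, 132.3910675048828), 10.05521297454834) [[501.0, -215.0], [524.0, -345.0], [677.0, -318.0], [653.0, -188.0]]
tray 888 ((575.7362670898438, -183.67352294921875), (252.2784881591797, 208.5714874267578), 10.48924446105957) [[433.0, -104.0], [471.0, -309.0], [719.0, -263.0], [681.0, -58.0]]
restbase 1562 ((521.6224975585938, 232.38076782226562), (280.9228820800781, 232.89712524414062), 88.58126831054688) [[402.0, 95.0], [635.0, 89.0], [642.0, 370.0], [409.0, 376.0]]
roof 1188 ((509.288818359375, 245.8543701171875), (103.34883117675781, 100.15376281738281), 73.65669250488281) [[447.0, 210.0], [543.0, 182.0], [572.0, 281.0], [476.0, 310.0]]
t blue [373. 159.] 51 [ 635. -105.  167.] [ 621. -111.  153.] [651. -97. 176.]
t blue [371. 170.] 30 [ 623. -106.   91.] [ 611. -112.   81.]
[... 237 characters left out ...]
 [198. 683. 106.]
t blue [ 71. 324.] 55 [189. 787.  99.] [181. 773.  93.] [198. 799. 105.]
t blue [ 87. 323.] 57 [191. 741. 101.] [181. 597.  42.] [199. 777. 367.]
t blue [102. 324.] 72 [187. 697.  95.] [176. 682.  48.] [199. 731. 105.]
s blue [199. 142.] 151 [185. 686.  88.] [173. 628.  48.] [198. 799. 102.]
s blue [181. 144.] 167 [116. 688.  87.] [103. 631.  54.] [127. 793. 102.]
s blue [308. 164.] 27 [503. 226. 154.] [490. 220. 148.] [516. 233. 158.]
s blue [376. 196.] 49 [ 573. -110.  211.] [ 558. -126.   82.] [705.  91. 223.]
s blue [348. 216.] 52 [ 494. -132.  186.] [ 485. -140.  171.] [ 510. -123.  192.]
s blue [341. 245.] 35 [ 478. -135.  104.] [ 474. -143.   90.] [ 485. -126.  112.]
```

View pics/crop1.png

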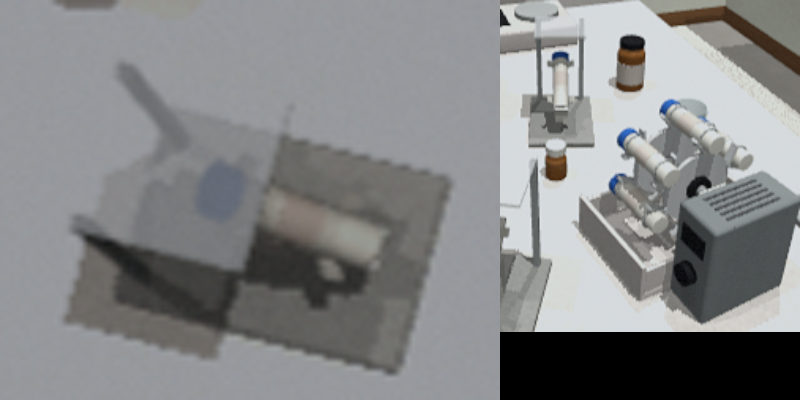

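```bash
cat > fit.py <<'E'
from h import *
from scipy.optimize import least_squares
def cyl(P,c,a,r=15,h=57.5):
    d=P-c; l=d@a; q=np.sqrt(np.maximum((d*d).sum(1)-l*l,0))
    dx=q-r; dy=abs(l)-h
    return np.minimum(np.maximum(dx,dy),0)+np.hypot(np.maximum(dx,0),np.maximum(dy,0))
def white(d,A):
    i=d['img'].astype(int); return (i.min(-1)>0)
def wheelpts(x0,names=('side','top')):
    out=[]
    for n in names:
        d=ld(n);A=cloud(d);P=A.reshape(-1,3);i=d['img'].reshape(-1,3).astype(int)
        yw=x0[2];R=np.array([[np.cos(yw),np.sin(yw)],[-np.sin(yw),np.cos(yw)]])
        L=(P[:,:2]-x0[:2])@R.T; r=np.hypot(L[:,0],P[:,2]-125)
        m=(r>66)&(r<102)&(abs(L[:,1])<65)&(P[:,2]>85)
        out.append(P[m])
    return np.vstack(out)
def fitwheel(x0,ks=range(1,6),pose=True,names=('side','top')):
    x0=np.array(x0,float)
    def res(x,P):
        yw=x[2];ex=np.array([np.cos(yw),np.sin(yw),0]);a=np.array([-np.sin(yw),np.cos(yw),0])
        D=[]
        for k in ks:
            th=x[3]+k*np.pi/3
            D.append(cyl(P,np.array([x[0],x[1],125])+80*(np.sin(th)*ex+np.cos(th)*np.array([0,0,1])),a))
        return np.min(np.abs(D),0)
    for _ in range(3):
        P=wheelpts(x0,names)
        if pose: s=least_squares(res,x0,args=(P,),loss='cauchy',f_scale=2,x_scale=[10,10,.1,.1]);x0=s.x
        else:
            g=lambda p:res(np.r_[x0[:3],p],P)
            s=min((least_squares(g,[x0[3]+dd],loss='cauchy',f_scale=2) for dd in(-.3,-.1,.1,.3)),key=lambda s:s.cost);x0=np.r_[x0[:3],s.x]
    r=res(x0,P); return x0,len(P),np.median(r),(r<4).mean()
E
python3 - <<'E'
from fit import *
for ph in(2.8,3.1,3.4):
  for nm in (('top',),('side',),('side','top')):
    print(ph,nm,[np.round(q,3) for q in fitwheel([573,-182,.183,ph],names=nm)])
# rest tube
def rf(x,P):
    yw=x[3];ey=np.array([-np.sin(yw),np.cos(yw),0]);a=ey*np.cos(np.radians(40))+np.array([0,0,np.sin(np.radians(40))])
    return cyl(P,x[:3],a)
for nm in (('top',),('side',),('side','top')):
    x=np.array([492,189,110,-.285])
    for _ in range(4):
        Q=[]
        for n in nm:
            P=cloud(ld(n)).reshape(-1,3);P=P[np.isfinite(P[:,0])];Q.append(P[abs(rf(x,P))<8])
        Q=np.vstack(Q);x=least_squares(rf,x,args=(Q,),loss='cauchy',f_scale=2,x_scale=[10,10,10,.1]).x
    r=rf(x,Q);print('rest',nm,x.round(3),len(Q),np.median(abs(r)))
t=ld('top');T=cloud(t);u=np.arange(640)[None,:]+np.zeros((400,1));v=np.arange(400)[:,None]+np.zeros((1,640));Z=T[...,2]
i=t['img'].astype(int)
m=(u>412)&(u<460)&(v>140)&(v<210)&(abs(Z-166)<4)&(i.max(-1)<150)
r=cv2.minAreaRect(T[m][:,:2].astype(np.float32));print('hous',m.sum(),r,cv2.boxPoints(r).round(0).tolist(),np.median(Z[m]))
E
```

```text
2.8 ('top',) [array([ 5.73142e+02, -1.69222e+02,  1.88000e-01,  3.28700e+00]), np.int64(1854), np.float64(1.57), np.float64(0.838)]
2.8 ('side',) [array([ 5.72657e+02, -1.67288e+02,  1.92000e-01,  3.28900e+00]), np.int64(2251), np.float64(0.921), np.float64(0.901)]
2.8 ('side', 'top') [array([ 5.72728e+02, -1.67455e+02,  1.91000e-01,  3.28900e+00]), np.int64(4103), np.float64(1.195), np.float64(0.872)]
3.1 ('top',) [array([ 5.73142e+02, -1.69222e+02,  1.88000e-01,  3.28700e+00]), np.int64(1854), np.float64(1.57), np.float64(0.838)]
3.1 ('side',) [array([ 5.72657e+02, -1.67288e+02,  1.92000e-01,  3.28900e+00]), np.int64(2251), np.float64(0.921), np.float64(0.901)]
3.1 ('side', 'top') [array([ 5.72728e+02, -1.67455e+02,  1.91000e-01,  3.28900e+00]), np.int64(4103), np.float64(1.195), np.float64(0.872)]
3.4 ('top',) [array([ 5.73142e+02, -1.69222e+02,  1.88000e-01,  3.28700e+00]), np.int64(1854), np.float64(1.57), np.float64(0.838)]
3.4 ('side',) [array([ 5.72657e+02, -1.67288e+02,  1.92000e-01,  3.28900e+00]), np.int64(2251), np.float64(0.921), np.float64(0.901)]
3.4 ('side', 'top') [array([ 5.72728e+02, -1.67455e+02,  1.91000e-01,  3.28900e+00]), np.int64(4103), np.float64(1.195), np.float64(0.872)]
rest ('top',) [ 4.93648e+02  1.91564e+02  1.06601e+02 -2.77000e-01] 270 1.2210128878586364
rest ('side',) [ 4.92177e+02  1.93159e+02  1.06913e+02 -2.82000e-01] 414 1.5623226537338404
rest ('side', 'top') [ 4.93056e+02  1.92691e+02  1.07041e+02 -2.71000e-01] 687 1.5364198096047517
hous 991 ((590.516357421875, -269.366455078125), (148.58767700195312, 124.24718475341797), 10.592863082885742) [[506.0, -222.0], [529.0, -344.0], [675.0, -317.0], [652.0, -195.0]] 165.26883644440883
```

Emit:
arm_command --series "0 0 -0.009 0 0 8.08 0.45;0 0 -0.009 0 0 8.08 0.45;0 0 -0.009 0 0 8.08 0.45;0 0 -0.009 0 0 8.08 0.45;0 0 -0.009 0 0 8.08 0.45;0 0 -0.009 0 0 8.08 0.45;0 0 -0.009 0 0 8.08 0.45;0 0 -0.009 0 0 8.08 0.45;-0.038 0.02 0 0 0 0 0.45;-0.038 0.02 0 0 0 0 0.45;-0.038 0.02 0 0 0 0 0.45;-0.038 0.02 0 0 0 0 0.45"

```text
time: 1.3
tcp_pos: [264.2, 469.3, 303.0]
orientation: [-3.141, 0.001, 1.761]
contact_force: [1.1, -0.2, -0.0]
grip_width: 46.7
```

```bash
cat >> h.py <<'E'
def to(p,rpy):  # remaining shift (tool axes, mm), turn (deg) to a target
    o=manip.observe();R=Ro.from_euler('xyz',o['orientation']);G=Ro.from_euler('xyz',rpy)
    print('t',round(float(o['time']),2),'tcp',o['tcp_pos'].round(1),'rpy',o['orientation'].round(3),'q',o['q'].round(2),'F',o['contact_force'].round(1),'w',round(float(o['grip_width']),1))
    print(' shift now-axes',R.inv().apply(np.array(p)-o['tcp_pos']).round(1),'goal-axes',G.inv().apply(np.array(p)-o['tcp_pos']).round(1),'turn',np.degrees((R.inv()*G).as_rotvec()).round(2))
AX=np.array([572.9,-168]);YW=.19
def onw(x,z,y=0): return [AX[0]+x*np.cos(YW)-y*np.sin(YW),AX[1]+x*np.sin(YW)+y*np.cos(YW),z]
DOWN=[np.pi,0,YW+np.pi/2]
E
python3 -c "
from h import *
to([480,200,300],DOWN);to(onw(-63,270),DOWN)"
```

```text
t 1.3 tcp [264.2 469.3 303. ] rpy [-3.141e+00  1.000e-03  1.761e+00] q [-1.23  0.49  0.13  1.74 -0.08  0.92 -0.87] F [ 1.1 -0.2 -0. ] w 46.7
 shift now-axes [-305.3  161.     3.1] goal-axes [-305.2  161.1    3. ] turn [-0.02  0.04  0.02]
t 1.3 tcp [264.2 469.3 303. ] rpy [-3.141e+00  1.000e-03  1.761e+00] q [-1.23  0.49  0.13  1.74 -0.08  0.92 -0.87] F [ 1.1 -0.2 -0. ] w 46.7
 shift now-axes [-684.2  119.6   33.4] goal-axes [-684.2  119.8   33. ] turn [-0.02  0.04  0.02]
```

Emit:
arm_command --series "-0.0436 0.023 0 0 0 0 0.45;-0.0436 0.023 0 0 0 0 0.45;-0.0436 0.023 0 0 0 0 0.45;-0.0436 0.023 0 0 0 0 0.45;-0.0436 0.023 0 0 0 0 0.45;-0.0436 0.023 0 0 0 0 0.45;-0.0436 0.023 0 0 0 0 0.45;-0.042 -0.0045 0 0 0 0 0.45;-0.042 -0.0045 0 0 0 0 0.45;-0.042 -0.0045 0 0 0 0 0.45;-0.042 -0.0045 0 0 0 0 0.45;-0.042 -0.0045 0 0 0 0 0.45"

```text
time: 2.5
tcp_pos: [496.4, -10.5, 303.1]
orientation: [-3.141, -0.0, 1.761]
contact_force: [1.4, -0.3, -0.2]
grip_width: 47.1
```

Emit:
arm_command --series "-0.042 -0.0045 0 0 0 0 0.45;-0.042 -0.0045 0 0 0 0 0.45;-0.042 -0.0045 0 0 0 0 0.45;-0.042 -0.0045 0 0 0 0 0.45;0 0 0.01 0 0 0 0.45;0 0 0.01 0 0 0 0.45;0 0 0 0 0 0 0.45"

```text
time: 3.2
tcp_pos: [509.7, -175.2, 281.4]
orientation: [-3.138, -0.003, 1.763]
contact_force: [0.4, -1.1, 1.2]
grip_width: 47.2
```

```bash
python3 -c "
from fit import *
to(onw(-63,155),DOWN)
s=cam('side');cam('top')
print(fitwheel([572.9,-168,.19,3.288],pose=False,names=('side',)))
cv2.imwrite('pics/s2.png',cv2.cvtColor(cv2.resize(s['img'][110:310,270:490],(660,600)),cv2.COLOR_RGB2BGR))"
```

```text
t 3.2 tcp [ 509.7 -175.2  281.4] rpy [-3.138e+00 -3.000e-03  1.763e+00] q [ 0.15  0.52  0.15  1.77 -0.1   0.87  0.54] F [ 0.4 -1.1  1.2] w 47.2
 shift now-axes [ -5.2   0.9 126.4] goal-axes [ -4.8   0.5 126.4] turn [-0.2  -0.18  0.1 ]
(array([ 5.72900000e+02, -1.68000000e+02,  1.90000000e-01,  3.28852949e+00]), 2252, np.float64(0.9389166006496836), np.float64(0.9045293072824157))
```

View pics/s2.png

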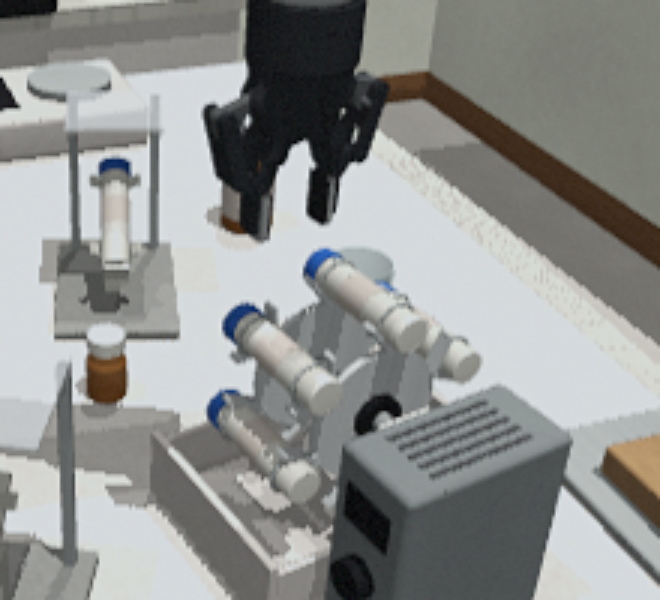

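```bash
cat >> h.py <<'E'
def pose(th,be,off=0,g=22):
    th,be=np.radians([th,be]); x=80*np.sin(th)+(off-g)*np.sin(be); z=125+80*np.cos(th)+(off-g)*np.cos(be)
    return np.array(onw(x,z)),Ro.from_euler('xyz',DOWN)*Ro.from_rotvec([be,0,0])
def rows(knots,start=None):  # knots: (th,be,off,n)
    o=manip.observe(); p,R=o['tcp_pos'],Ro.from_euler('xyz',o['orientation']); print('t',o['time'],p.round(1))
    prev=None
    for th,be,off,n in knots:
        for i in range(n):
            if prev is None: P1,R1=pose(th,be,off);f=1/(n-i);Pn=p+(P1-p)*f;Rn=R*Ro.from_rotvec((R.inv()*R1).as_rotvec()*f)
            else:
                s=(i+1)/n; k=[a+(b-a)*s for a,b in zip(prev,(th,be,off))]; Pn,Rn=pose(*k)
            d=R.inv().apply(Pn-p); w=np.degrees((R.inv()*Rn).as_rotvec()); print((d/1000).round(4),w.round(2)); p,R=Pn,Rn
        prev=(th,be,off)
E
python3 -c "
from h import *
rows([(-52,-28,60,8),(-52,-28,0,6),(38,21,0,22)])"
```

```text
t 3.3 [ 510.7 -175.3  282.8]
[-0.0006 -0.0023  0.0094] [-3.51 -0.02  0.02]
[-0.0006 -0.0029  0.0092] [-3.51 -0.02  0.02]
[-0.0006 -0.0034  0.009 ] [-3.51 -0.02  0.02]
[-0.0006 -0.004   0.0088] [-3.51 -0.02  0.02]
[-0.0006 -0.0045  0.0085] [-3.51 -0.02  0.02]
[-0.0006 -0.005   0.0082] [-3.51 -0.02  0.02]
[-0.0006 -0.0055  0.0079] [-3.51 -0.02  0.02]
[-0.0006 -0.006   0.0076] [-3.51 -0.02  0.02]
[-0.   -0.    0.01] [ 0. -0. -0.]
[-0.   -0.    0.01] [0. 0. 0.]
[ 0.   -0.    0.01] [0. 0. 0.]
[0.   0.   0.01] [0. 0. 0.]
[-0.   -0.    0.01] [0. 0. 0.]
[ 0.   -0.    0.01] [0. 0. 0.]
[-0.      0.0044 -0.0022] [2.23 0.   0.  ]
[ 0.      0.0045 -0.002 ] [ 2.23 -0.   -0.  ]
[-0.      0.0046 -0.0018] [ 2.23 -0.   -0.  ]
[-0.      0.0046 -0.0016] [2.23 0.   0.  ]
[ 0.      0.0047 -0.0014] [2.23 0.   0.  ]
[-0.      0.0047 -0.0013] [ 2.23  0.   -0.  ]
[-0.      0.0048 -0.0011] [2.23 0.   0.  ]
[ 0.      0.0048 -0.0009] [ 2.23  0.   -0.  ]
[-0.      0.0048 -0.0007] [ 2.23 -0.    0.  ]
[-0.      0.0048 -0.0005] [ 2.23  0.   -0.  ]
[-0.      0.0048 -0.0003] [ 2.23 -0.   -0.  ]
[ 0.      0.0049 -0.0002] [ 2.23  0.   -0.  ]
[-0.      0.0049  0.    ] [2.23 0.   0.  ]
[0.     0.0049 0.0002] [2.23 0.   0.  ]
[0.     0.0048 0.0004] [2.23 0.   0.  ]
[-0.      0.0048  0.0006] [ 2.23 -0.    0.  ]
[0.     0.0048 0.0008] [ 2.23 -0.   -0.  ]
[-0.      0.0048  0.0009] [ 2.23  0.   -0.  ]
[-0.      0.0047  0.0011] [2.23 0.   0.  ]
[0.     0.0047 0.0013] [ 2.23 -0.   -0.  ]
[-0.      0.0047  0.0015] [2.23 0.   0.  ]
[0.     0.0046 0.0017] [ 2.23  0.   -0.  ]
```

Emit:
arm_command --series "-0.0006 -0.0025 0.009 -3.5 0 0 0.45;-0.0006 -0.003 0.009 -3.5 0 0 0.45;-0.0006 -0.0035 0.009 -3.5 0 0 0.45;-0.0006 -0.004 0.009 -3.5 0 0 0.45;-0.0006 -0.0045 0.0085 -3.5 0 0 0.45;-0.0006 -0.005 0.008 -3.5 0 0 0.45;-0.0006 -0.0055 0.008 -3.5 0 0 0.45;-0.0006 -0.006 0.0075 -3.5 0 0 0.45;0 0 0 0 0 0 0.45"

```text
time: 4.2
tcp_pos: [496.1, -184.9, 218.4]
orientation: [2.694, -0.009, 1.763]
contact_force: [0.7, 0.0, 0.1]
grip_width: 46.8
```

```bash
python3 -c "
from h import *
p,R=pose(-52,-28,0);to(p,R.as_euler('xyz'))"
```

```text
t 4.2 tcp [ 496.1 -184.9  218.4] rpy [ 2.694 -0.009  1.763] q [ 0.71  0.54 -0.41  2.21 -0.62  0.07  1.19] F [0.7 0.  0.1] w 46.8
 shift now-axes [ 1.5 -4.1 68.5] goal-axes [ 2.1 -6.9 68.3] turn [-2.34 -0.5  -0.13]
```

```bash
python3 -c "
from h import *
rows([(-52,-22,50,2),(-52,-22,8,6)])"
```

```text
t 4.2 [ 496.1 -184.9  218.4]
[ 0.001  -0.0016  0.0093] [ 1.83 -0.25 -0.05]
[ 0.001  -0.0013  0.0093] [ 1.83 -0.25 -0.05]
[ 0.    -0.     0.007] [-0.  0. -0.]
[-0.     0.     0.007] [0. 0. 0.]
[ 0.    -0.     0.007] [0. 0. 0.]
[ 0.    -0.     0.007] [0. 0. 0.]
[-0.    -0.     0.007] [0. 0. 0.]
[0.    0.    0.007] [0. 0. 0.]
```

Emit:
arm_command --series "0.001 -0.0016 0.004 1.8 -0.2 0 0.45;0.001 -0.0014 0.004 1.8 -0.2 0 0.45;0 0 0.008 0 0 0 0.45;0 0 0.008 0 0 0 0.45;0 0 0.008 0 0 0 0.45;0 0 0 0 0 0 0.45"

```text
time: 4.8
tcp_pos: [505.5, -180.7, 186.5]
orientation: [2.757, -0.003, 1.762]
contact_force: [0.1, -0.2, -0.3]
grip_width: 46.9
```

```bash
python3 -c "
from h import *
p,R=pose(-52,-22,8);to(p,R.as_euler('xyz'))
s=cam('side')
cv2.imwrite('pics/s3.png',cv2.cvtColor(cv2.resize(s['img'][130:290,310:470],(600,600)),cv2.COLOR_RGB2BGR))"
```

```text
t 4.8 tcp [ 505.5 -180.7  186.5] rpy [ 2.757 -0.003  1.762] q [ 0.57  0.59 -0.29  2.19 -0.62  0.07  1.16] F [ 0.1 -0.2 -0.3] w 46.9
 shift now-axes [-0.4  0.5 27.5] goal-axes [-0.3  0.6 27.5] turn [ 0.01 -0.16 -0.01]
```

View pics/s3.png

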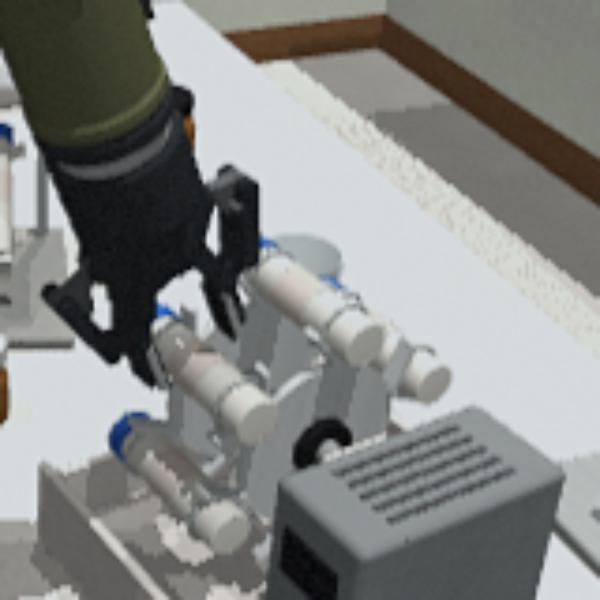

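```bash
python3 -c "
from h import *
rows([(-52,-22,85,4),(8,0,50,8),(8,3,0,5),(42,20,0,9),(42,20,60,5)])"
```

```text
t 4.85 [ 505.4 -180.9  187. ]
[ 0.      0.0001 -0.0123] [ 0.01 -0.03 -0.  ]
[ 0.      0.0001 -0.0123] [ 0.01 -0.03 -0.  ]
[-0.      0.0001 -0.0123] [ 0.01 -0.03 -0.  ]
[-0.      0.0001 -0.0123] [ 0.01 -0.03 -0.  ]
[ 0.      0.0122 -0.0002] [2.75 0.   0.  ]
[0.     0.0123 0.0006] [ 2.75 -0.    0.  ]
[-0.      0.0124  0.0014] [ 2.75 -0.   -0.  ]
[0.     0.0124 0.0023] [2.75 0.   0.  ]
[-0.      0.0124  0.0031] [ 2.75  0.   -0.  ]
[0.     0.0122 0.004 ] [ 2.75 -0.    0.  ]
[0.     0.012  0.0048] [2.75 0.   0.  ]
[-0.      0.0117  0.0057] [ 2.75 -0.   -0.  ]
[0.     0.0002 0.01  ] [ 0.6 -0.   0. ]
[0.     0.0001 0.01  ] [ 0.6 -0.  -0. ]
[-0.   -0.    0.01] [0.6 0.  0. ]
[-0.     -0.0001  0.01  ] [ 0.6 -0.  -0. ]
[-0.     -0.0002  0.01  ] [0.6 0.  0. ]
[0.     0.0045 0.0006] [1.89 0.   0.  ]
[0.     0.0045 0.0008] [ 1.89 -0.   -0.  ]
[-0.      0.0045  0.001 ] [ 1.89  0.   -0.  ]
[0.     0.0044 0.0011] [ 1.89 -0.    0.  ]
[-0.      0.0044  0.0013] [ 1.89  0.   -0.  ]
[0.     0.0043 0.0015] [ 1.89 -0.    0.  ]
[-0.      0.0043  0.0016] [1.89 0.   0.  ]
[-0.      0.0042  0.0018] [1.89 0.   0.  ]
[-0.      0.0042  0.002 ] [1.89 0.   0.  ]
[ 0.    -0.    -0.012] [0. 0. 0.]
[ 0.    -0.    -0.012] [0. 0. 0.]
[ 0.    -0.    -0.012] [0. 0. 0.]
[ 0.    -0.    -0.012] [0. 0. 0.]
[ 0.    -0.    -0.012] [0. 0. 0.]
```

Emit:
arm_command --series "0 0 -0.0145 0 0 0 0.45;0 0 -0.0145 0 0 0 0.45;0 0 -0.0145 0 0 0 0.45;0 0 -0.0145 0 0 0 0.45;0 0.0122 0 2.75 0 0 0.45;0 0.0123 0.0005 2.75 0 0 0.45;0 0.0124 0.0015 2.75 0 0 0.45;0 0.0124 0.0025 2.75 0 0 0.45;0 0.0124 0.003 2.75 0 0 0.45;0 0.0122 0.004 2.75 0 0 0.45;0 0.012 0.005 2.75 0 0 0.45;0 0.0117 0.0055 2.75 0 0 0.45"

```text
time: 6.05
tcp_pos: [580.7, -166.8, 240.9]
orientation: [-3.141, -0.0, 1.761]
contact_force: [-0.1, -0.0, 0.3]
grip_width: 46.9
```

```bash
python3 -c "
from h import *
p,R=pose(8,3,0);to(p,R.as_euler('xyz'))"
```

```text
t 6.05 tcp [ 580.7 -166.8  240.9] rpy [-3.141 -0.     1.761] q [ 0.01  0.67  0.34  1.64 -0.27  0.88  0.65] F [-0.1 -0.   0.3] w 46.9
 shift now-axes [ 0.3  2.1 58.7] goal-axes [ 0.3  5.2 58.5] turn [ 2.97 -0.03  0.02]
```

Emit:
arm_command --series "0 0.001 0.01 0.5 0 0 0.45;0 0.001 0.01 0.5 0 0 0.45;0 0.0005 0.01 0.5 0 0 0.45;0 0 0.01 0.5 0 0 0.45;0 0 0.01 0.5 0 0 0.45;0 0 0.0085 0.5 0 0 0.45;0 0 0 0 0 0 0.45"

```text
time: 6.75
tcp_pos: [580.9, -166.0, 180.9]
orientation: [-3.088, -0.002, 1.762]
contact_force: [-0.4, 1.0, -0.4]
grip_width: 47.2
```

Emit:
arm_command --series "0 0.0045 0.0006 1.9 0 0 0.45;0 0.0045 0.0008 1.9 0 0 0.45;0 0.0045 0.001 1.9 0 0 0.45;0 0.0044 0.0011 1.9 0 0 0.45;0 0.0044 0.0013 1.9 0 0 0.45;0 0.0043 0.0015 1.9 0 0 0.45;0 0.0043 0.0016 1.9 0 0 0.45;0 0.0042 0.0018 1.9 0 0 0.45;0 0.0042 0.002 1.9 0 0 0.45;0 0 0 0 0 0 0.45"

```text
time: 7.75
tcp_pos: [617.8, -158.9, 162.9]
orientation: [-2.792, -0.001, 1.763]
contact_force: [0.3, 0.7, 0.3]
grip_width: 47.2
```

```bash
python3 -c "
from fit import *
p,R=pose(42,20,0);to(p,R.as_euler('xyz'))
cam('side');print(fitwheel([572.9,-168,.19,3.288+.5],pose=False,names=('side',)))"
```

```text
t 7.75 tcp [ 617.8 -158.9  162.9] rpy [-2.792e+00 -1.000e-03  1.763e+00] q [-0.05  0.99  0.4   1.24 -0.2   1.29  0.52] F [0.3 0.7 0.3] w 47.2
 shift now-axes [-0.5 -0.1 -0.9] goal-axes [-0.5 -0.1 -0.9] turn [-0.03 -0.02  0.14]
(array([ 5.72900000e+02, -1.68000000e+02,  1.90000000e-01,  3.75980632e+00]), 2162, np.float64(1.0841417100235988), np.float64(0.8260869565217391))
```

```bash
python3 -c "
from h import *
rows([(42,20,65,5),(-25,-10,65,10),(-25,-10,0,6),(60,32,0,21),(60,32,65,5)])"
```

```text
t 7.8 [ 617.5 -159.2  163.4]
[-0.      0.0001 -0.0131] [ 0.   -0.    0.02]
[-0.      0.0001 -0.0131] [ 0.   -0.    0.02]
[-0.      0.0001 -0.0131] [ 0.   -0.    0.02]
[-0.      0.0001 -0.0131] [ 0.   -0.    0.02]
[-0.      0.0001 -0.0131] [ 0.   -0.    0.02]
[ 0.     -0.0111 -0.0029] [-3. -0.  0.]
[-0.     -0.0113 -0.0024] [-3. -0.  0.]
[ 0.     -0.0114 -0.0018] [-3.  0.  0.]
[-0.     -0.0115 -0.0012] [-3.  0.  0.]
[ 0.     -0.0116 -0.0006] [-3.  0.  0.]
[ 0.     -0.0116  0.    ] [-3.  0.  0.]
[-0.     -0.0116  0.0006] [-3.  0.  0.]
[ 0.     -0.0115  0.0012] [-3.  0. -0.]
[-0.     -0.0114  0.0018] [-3. -0. -0.]
[-0.     -0.0113  0.0024] [-3. -0.  0.]
[ 0.     -0.      0.0108] [0. 0. 0.]
[-0.     -0.      0.0108] [0. 0. 0.]
[-0.      0.      0.0108] [0. 0. 0.]
[ 0.     -0.      0.0108] [0. 0. 0.]
[-0.     -0.      0.0108] [0. 0. 0.]
[-0.      0.      0.0108] [0. 0. 0.]
[ 0.      0.0047 -0.0013] [2. 0. 0.]
[-0.      0.0048 -0.0011] [ 2. -0. -0.]
[-0.      0.0048 -0.0009] [2. 0. 0.]
[ 0.      0.0048 -0.0007] [2. 0. 0.]
[ 0.      0.0049 -0.0005] [ 2.  0. -0.]
[-0.      0.0049 -0.0003] [2. 0. 0.]
[ 0.      0.0049 -0.0001] [ 2.  0. -0.]
[-0.      0.0049  0.0001] [2. 0. 0.]
[0.     0.0049 0.0003] [ 2. -0.  0.]
[-0.      0.0049  0.0005] [2. 0. 0.]
[0.     0.0048 0.0007] [2. 0. 0.]
[0.     0.0048 0.0009] [ 2. -0.  0.]
[-0.      0.0048  0.0011] [ 2. -0.  0.]
[0.     0.0047 0.0013] [2. 0. 0.]
[-0.      0.0047  0.0015] [ 2. -0. -0.]
[0.     0.0046 0.0017] [2. 0. 0.]
[-0.      0.0045  0.0019] [2. 0. 0.]
[-0.      0.0045  0.0021] [2. 0. 0.]
[0.     0.0044 0.0023] [ 2. -0. -0.]
[0.     0.0043 0.0025] [2. 0. 0.]
[-0.      0.0042  0.0026] [2. 0. 0.]
[ 0.    -0.    -0.013] [0. 0. 0.]
[ 0.    -0.    -0.013] [0. 0. 0.]
[-0.     0.    -0.013] [0. 0. 0.]
[-0.    -0.    -0.013] [0. 0. 0.]
[ 0.    -0.    -0.013] [0. 0. 0.]
```

Emit:
arm_command --series "0 0 -0.0165 0 0 0 0.45;0 0 -0.0165 0 0 0 0.45;0 0 -0.0165 0 0 0 0.45;0 0 -0.0165 0 0 0 0.45;0 -0.0139 -0.0035 -3.75 0 0 0.45;0 -0.0141 -0.0026 -3.75 0 0 0.45;0 -0.0143 -0.0017 -3.75 0 0 0.45;0 -0.0144 -0.0006 -3.75 0 0 0.45;0 -0.0144 0.0003 -3.75 0 0 0.45;0 -0.0144 0.0012 -3.75 0 0 0.45;0 -0.0143 0.002 -3.75 0 0 0.45;0 -0.0142 0.0028 -3.75 0 0 0.45"

```text
time: 9.0
tcp_pos: [531.2, -176.7, 242.4]
orientation: [2.963, 0.002, 1.761]
contact_force: [0.5, -0.4, 0.3]
grip_width: 46.7
```

```bash
python3 -c "
from h import *
p,R=pose(-25,-10,0);to(p,R.as_euler('xyz'))"
```

```text
t 9.0 tcp [ 531.2 -176.7  242.4] rpy [2.963e+00 2.000e-03 1.761e+00] q [ 0.14  0.54  0.24  1.92 -0.39  0.57  0.84] F [ 0.5 -0.4  0.3] w 46.7
 shift now-axes [ 0.8  0.6 67.8] goal-axes [ 0.7  0.9 67.8] turn [0.24 0.1  0.02]
```

Emit:
arm_command --series "0 0 0.0112 0 0 0 0.45;0 0 0.0112 0 0 0 0.45;0 0 0.0112 0 0 0 0.45;0 0 0.0112 0 0 0 0.45;0 0 0.0112 0 0 0 0.45;0 0 0.0112 0 0 0 0.45;0 0 0 0 0 0 0.45;0 0.0047 -0.0013 2 0 0 0.45;0 0.0048 -0.0011 2 0 0 0.45;0 0.0048 -0.0009 2 0 0 0.45;0 0.0048 -0.0007 2 0 0 0.45;0 0.0049 -0.0005 2 0 0 0.45"

```text
time: 10.2
tcp_pos: [565.2, -169.9, 182.1]
orientation: [-3.137, -0.001, 1.761]
contact_force: [-2.8, 0.5, 2.3]
grip_width: 47.0
```

Emit:
arm_command --series "0 0.0049 -0.0003 2 0 0 0.45;0 0.0049 -0.0001 2 0 0 0.45;0 0.0049 0.0001 2 0 0 0.45;0 0.0049 0.0003 2 0 0 0.45;0 0.0049 0.0005 2 0 0 0.45;0 0.0048 0.0007 2 0 0 0.45;0 0.0048 0.0009 2 0 0 0.45;0 0.0048 0.0011 2 0 0 0.45;0 0.0047 0.0013 2 0 0 0.45;0 0.0047 0.0015 2 0 0 0.45;0 0.0046 0.0017 2 0 0 0.45;0 0 0 0 0 0 0.45"

```text
time: 11.4
tcp_pos: [615.9, -159.0, 164.0]
orientation: [-2.757, -0.002, 1.763]
contact_force: [0.8, 0.2, 0.3]
grip_width: 46.7
```

```bash
python3 -c "
from fit import *
p,R=pose(60,32,0);to(p,R.as_euler('xyz'))
cam('side');print(fitwheel([572.9,-168,.19,3.76+.9],pose=False,names=('side',)))"
```

```text
t 11.4 tcp [ 615.9 -159.   164. ] rpy [-2.757e+00 -2.000e-03  1.763e+00] q [-0.06  1.01  0.44  1.21 -0.22  1.34  0.53] F [0.8 0.2 0.3] w 46.7
 shift now-axes [-0.8 19.3 11.3] goal-axes [-0.7 21.   7.7] turn [ 9.95 -0.02  0.17]
(array([ 5.72900000e+02, -1.68000000e+02,  1.90000000e-01,  4.79406551e+00]), 1680, np.float64(1.4113935298898044), np.float64(0.7196428571428571))
```

Emit:
arm_command --series "0 0.0045 0.0019 2 0 0 0.45;0 0.0045 0.0021 2 0 0 0.45;0 0.0044 0.0023 2 0 0 0.45;0 0.0043 0.0025 2 0 0 0.45;0 0.0042 0.0026 2 0 0 0.45;0 0 0 0 0 0 0.45"

```text
time: 12.05
tcp_pos: [629.5, -156.8, 144.4]
orientation: [-2.582, -0.002, 1.762]
contact_force: [0.2, -0.2, -0.1]
grip_width: 46.5
```

```bash
python3 -c "
from fit import *
s=cam('side');w=fitwheel([572.9,-168,.19,5.11],pose=False,names=('side',));print(w)
th=np.degrees(w[0][3])-300-60+60-60+60  
print('trailing tube',np.degrees(w[0][3])+60-360)
th=np.degrees(w[0][3])+60-360
rows([(60,32,65,4),(th,0,65,7),(th,0,0,6),(58,32,0,18)])
cv2.imwrite('pics/s4.png',cv2.cvtColor(cv2.resize(s['img'][130:290,310:470],(600,600)),cv2.COLOR_RGB2BGR))"
```

```text
(array([ 5.72900000e+02, -1.68000000e+02,  1.90000000e-01,  5.13393722e+00]), 1820, np.float64(1.3691613347756721), np.float64(0.7142857142857143))
trailing tube -5.847064801425233
t 12.1 [ 629.4 -157.2  145.1]
[ 0.     -0.0002 -0.0165] [ 0.   -0.01  0.02]
[ 0.     -0.0002 -0.0165] [ 0.   -0.01  0.02]
[ 0.     -0.0002 -0.0165] [ 0.   -0.01  0.02]
[ 0.     -0.0002 -0.0165] [ 0.   -0.01  0.02]
[-0.     -0.0155 -0.0051] [-4.57  0.   -0.  ]
[ 0.     -0.0159 -0.004 ] [-4.57 -0.   -0.  ]
[-0.     -0.0162 -0.003 ] [-4.57  0.    0.  ]
[ 0.     -0.0164 -0.0019] [-4.57 -0.   -0.  ]
[ 0.     -0.0165 -0.0008] [-4.57  0.    0.  ]
[ 0.     -0.0165  0.0003] [-4.57  0.    0.  ]
[-0.     -0.0165  0.0014] [-4.57  0.   -0.  ]
[ 0.     -0.      0.0108] [0. 0. 0.]
[ 0.     -0.      0.0108] [0. 0. 0.]
[ 0.     -0.      0.0108] [0. 0. 0.]
[ 0.     -0.      0.0108] [0. 0. 0.]
[ 0.     -0.      0.0108] [0. 0. 0.]
[ 0.     -0.      0.0108] [0. 0. 0.]
[ 0.      0.0043 -0.0004] [1.78 0.   0.  ]
[ 0.      0.0043 -0.0002] [ 1.78  0.   -0.  ]
[ 0.      0.0043 -0.0001] [ 1.78 -0.    0.  ]
[0.     0.0043 0.0001] [1.78 0.   0.  ]
[-0.      0.0043  0.0002] [ 1.78 -0.   -0.  ]
[0.     0.0043 0.0004] [1.78 0.   0.  ]
[-0.      0.0042  0.0006] [ 1.78  0.   -0.  ]
[0.     0.0042 0.0007] [1.78 0.   0.  ]
[-0.      0.0042  0.0009] [1.78 0.   0.  ]
[0.     0.0042 0.001 ] [ 1.78  0.   -0.  ]
[0.     0.0041 0.0012] [ 1.78  0.   -0.  ]
[-0.      0.0041  0.0013] [1.78 0.   0.  ]
[-0.      0.004   0.0015] [1.78 0.   0.  ]
[-0.      0.004   0.0016] [ 1.78  0.   -0.  ]
[0.     0.0039 0.0017] [1.78 0.   0.  ]
[0.     0.0039 0.0019] [ 1.78 -0.    0.  ]
[-0.      0.0038  0.002 ] [1.78 0.   0.  ]
[0.     0.0038 0.0022] [1.78 0.   0.  ]
```

View pics/s4.png

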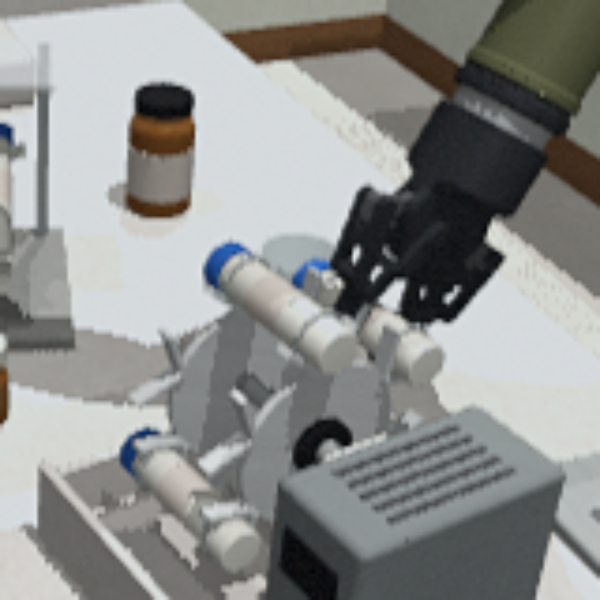

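The picture shows the empty cradle at crop (170,360)/(240,400), now up to about -66°. The gripper is straddling the tube on the far side.

Emit:
arm_command --series "0 0 -0.0168 0 0 0 0.45;0 0 -0.0168 0 0 0 0.45;0 0 -0.0168 0 0 0 0.45;0 0 -0.0168 0 0 0 0.45;0 -0.0155 -0.005 -4.57 0 0 0.45;0 -0.016 -0.004 -4.57 0 0 0.45;0 -0.0162 -0.003 -4.57 0 0 0.45;0 -0.0164 -0.002 -4.57 0 0 0.45;0 -0.0165 -0.001 -4.57 0 0 0.45;0 -0.0165 0.0003 -4.57 0 0 0.45;0 -0.0165 0.0014 -4.57 0 0 0.45;0 0 0 0 0 0 0.45"

```text
time: 13.3
tcp_pos: [558.8, -171.8, 250.7]
orientation: [-3.138, -0.002, 1.754]
contact_force: [1.5, -1.0, -0.2]
grip_width: 46.9
```

```bash
python3 -c "
from h import *
p,R=pose(-5.8,0,0);to(p,R.as_euler('xyz'))"
```

```text
t 13.3 tcp [ 558.8 -171.8  250.7] rpy [-3.138e+00 -2.000e-03  1.754e+00] q [-0.01  0.64  0.39  1.68 -0.3   0.88  0.69] F [ 1.5 -1.  -0.2] w 46.9
 shift now-axes [ 1.   6.7 68.1] goal-axes [ 1.1  6.5 68.1] turn [-0.2  -0.11 -0.39]
```

Emit:
arm_command --series "0 0.003 0.006 0 0 0 0.45;0 0.003 0.01 0 0 0 0.45;0 0.0007 0.012 0 0 0 0.45;0 0 0.0133 0 0 0 0.45;0 0 0.0133 0 0 0 0.45;0 0 0.0133 0 0 0 0.45;0 0 0 0 0 0 0.45;0 0.0043 -0.0004 1.78 0 0 0.45;0 0.0043 -0.0002 1.78 0 0 0.45;0 0.0043 -0.0001 1.78 0 0 0.45;0 0.0043 0.0001 1.78 0 0 0.45;0 0.0043 0.0002 1.78 0 0 0.45"

```text
time: 14.5
tcp_pos: [593.1, -164.8, 180.9]
orientation: [-2.983, -0.0, 1.761]
contact_force: [-1.3, -0.9, 2.3]
grip_width: 46.9
```

Emit:
arm_command --series "0 0.0043 0.0004 1.78 0 0 0.45;0 0.0042 0.0006 1.78 0 0 0.45;0 0.0042 0.0007 1.78 0 0 0.45;0 0.0042 0.0009 1.78 0 0 0.45;0 0.0042 0.001 1.78 0 0 0.45;0 0.0041 0.0012 1.78 0 0 0.45;0 0.0041 0.0013 1.78 0 0 0.45;0 0.004 0.0015 1.78 0 0 0.45;0 0.004 0.0016 1.78 0 0 0.45;0 0.0039 0.0017 1.78 0 0 0.45;0 0.0039 0.0019 1.78 0 0 0.45;0 0 0 0 0 0 0.45"

```text
time: 15.7
tcp_pos: [631.6, -156.5, 153.5]
orientation: [-2.643, -0.001, 1.762]
contact_force: [-0.3, -0.3, -0.6]
grip_width: 46.9
```

```bash
python3 -c "
from fit import *
p,R=pose(60,32,0);to(p,R.as_euler('xyz'))
s=cam('side');w=fitwheel([572.9,-168,.19,5.9],pose=False,names=('side',));print(w, 'remaining deg',360-np.degrees(w[0][3]))
rows([(58,32,0,2),(66,36,0,4)])"
```

```text
t 15.7 tcp [ 631.6 -156.5  153.5] rpy [-2.643e+00 -1.000e-03  1.762e+00] q [-0.06  1.12  0.46  1.02 -0.2   1.53  0.5 ] F [-0.3 -0.3 -0.6] w 46.9
 shift now-axes [-0.3  1.6  7.3] goal-axes [-0.3  2.   7.2] turn [ 3.41 -0.02  0.12]
(array([ 5.72900000e+02, -1.68000000e+02,  1.90000000e-01,  6.11978372e+00]), 1792, np.float64(1.3740837818162142), np.float64(0.7036830357142857)) remaining deg 9.362221268031988
t 15.75 [ 631.5 -156.7  154.1]
[-0.     -0.0003  0.0032] [ 1.75 -0.    0.05]
[-0.     -0.0002  0.0032] [ 1.75 -0.    0.05]
[-0.      0.0021  0.0013] [ 1. -0.  0.]
[-0.      0.0021  0.0013] [1. 0. 0.]
[0.     0.0021 0.0014] [ 1. -0. -0.]
[-0.      0.002   0.0014] [1. 0. 0.]
```

Emit:
arm_command --series "0 0.0008 0.0037 1.7 0 0 0.45;0 0.0008 0.0037 1.7 0 0 0.45;0 0 0 0 0 0 0.5;0 0 0 0 0 0 0.55;0 0 0 0 0 0 0.6;0 0 0 0 0 0 0.63;0 0 0 0 0 0 0.63;0 0 0 0 0 0 0.63" --force 20

```text
time: 16.55
tcp_pos: [628.9, -157.5, 147.7]
orientation: [-2.584, -0.001, 1.761]
contact_force: [-3.5, -1.0, 0.8]
grip_width: 31.5
```

```bash
python3 -c "
from fit import *
p,R=pose(60,32,0);to(p,R.as_euler('xyz'))
cam('top');s=cam('side');w=fitwheel([572.9,-168,.19,6.25],pose=False,names=('side',));print(w, 'remaining deg',360-np.degrees(w[0][3]))
w=fitwheel([572.9,-168,.19,6.25],names=('side',));print(w, 'remaining deg',360-np.degrees(w[0][3]))"
```

```text
t 16.55 tcp [ 628.9 -157.5  147.7] rpy [-2.584e+00 -1.000e-03  1.761e+00] q [-0.06  1.16  0.46  0.96 -0.19  1.6   0.49] F [-3.5 -1.   0.8] w 31.5
 shift now-axes [0.2 1.3 0.8] goal-axes [0.2 1.3 0.8] turn [ 0.06 -0.01  0.04]
(array([ 5.72900000e+02, -1.68000000e+02,  1.90000000e-01,  6.24846123e+00]), 1937, np.float64(1.3071245380051266), np.float64(0.7289623128549303)) remaining deg 1.9895429232157085
(array([ 5.72466733e+02, -1.67358622e+02,  1.91791878e-01,  6.24831524e+00]), 1942, np.float64(1.267573979657631), np.float64(0.7306900102986612)) remaining deg 1.9979078254089018
```

Emit:
arm_command --series "0 0.0013 0.0006 0 0 0 0.63;0 0.0013 0.0006 0 0 0 0.63;0 0 0 0 0 0 0.63;0 0 0 0 0 0 0.63;0 0 0 0 0 0 0.45;0 0 0 0 0 0 0.45;0 0 0 0 0 0 0.45;0 0 -0.016 0 0 0 0.45;0 0 -0.025 0 0 0 0.45;0 0 -0.03 0 0 0 0.45;0 0 -0.04 0 0 0 0.45;0 0 0 0 0 0 0.45"

```text
time: 17.85
tcp_pos: [693.0, -145.6, 244.0]
orientation: [-2.598, 0.004, 1.767]
contact_force: [0.8, -0.0, 0.3]
grip_width: 47.0
```

```bash
python3 -c "
from fit import *
p,R=pose(60,32,0);to(p,R.as_euler('xyz'))
cam('top');s=cam('side')
for nm in (('side',),('top',),('side','top')):
  for po in (False,True):
    w=fitwheel([572.9,-168,.19,6.25],names=nm,pose=po);print(nm,po,w[0].round(3),w[1:], 'remaining deg',360-np.degrees(w[0][3]))
t=ld('top')
a=cv2.resize(s['img'][150:310,320:470],(375,400));b=cv2.resize(t['img'][130:250,345:465],(400,400))
cv2.imwrite('pics/s5.png',cv2.cvtColor(np.hstack([a,b]),cv2.COLOR_RGB2BGR))"
```

```text
t 17.85 tcp [ 693.  -145.6  244. ] rpy [-2.598  0.004  1.767] q [-0.    1.22  0.47  0.46 -0.22  2.    0.44] F [ 0.8 -0.   0.3] w 47.0
 shift now-axes [  1.5  -4.7 117. ] goal-axes [  0.6  -3.  117.1] turn [0.83 0.4  0.18]
('side',) False [ 5.729e+02 -1.680e+02  1.900e-01  6.297e+00] (1910, np.float64(1.1464867106796452), np.float64(0.8026178010471204)) remaining deg -0.7733731833968704
('side',) True [ 5.72674e+02 -1.67328e+02  1.90000e-01  6.29700e+00] (1905, np.float64(1.118397100805689), np.float64(0.8041994750656168)) remaining deg -0.7792181406449004
('top',) False [ 5.729e+02 -1.680e+02  1.900e-01  6.298e+00] (1188, np.float64(1.7746415494441337), np.float64(0.7617845117845118)) remaining deg -0.8224587362186639
('top',) True [ 5.73252e+02 -1.68741e+02  1.91000e-01  6.29700e+00] (1186, np.float64(1.7455727372841796), np.float64(0.7613827993254637)) remaining deg -0.8050656203449194
('side', 'top') False [ 5.729e+02 -1.680e+02  1.900e-01  6.297e+00] (3098, np.float64(1.358605921916734), np.float64(0.7876049063912202)) remaining deg -0.7892199326435616
('side', 'top') True [ 5.72784e+02 -1.67405e+02  1.91000e-01  6.29700e+00] (3097, np.float64(1.3413612259155094), np.float64(0.7878592185986438)) remaining deg -0.7914559437051594
```

View pics/s5.png

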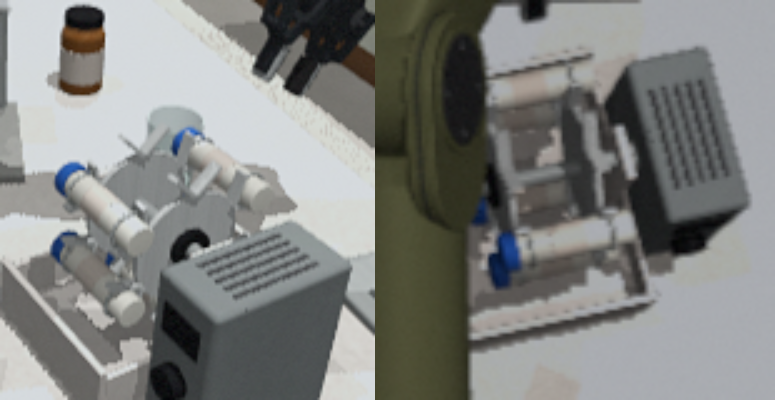

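The crop shows the empty cradle uppermost (crop (150,135) and (195,180)), and both cameras' fits put it within 0.8°. Next is the rest.

```bash
cat >> h.py <<'E'
C=np.array([493,192,109.]);RY=-.277
RG=Ro.from_euler('xyz',[np.pi,0,RY+np.pi/2])*Ro.from_rotvec([0,np.radians(40),0])
def rp(off): return C+RG.as_matrix()[:,2]*(19-off)
def lin(kn):
    o=manip.observe(); p,R=o['tcp_pos'],Ro.from_euler('xyz',o['orientation']); print('t',o['time'],p.round(1),'q',o['q'].round(2))
    for P1,R1,n in kn:
        p0=p;w=(R.inv()*R1).as_rotvec()/n
        for i in range(n):
            Pn=p0+(np.array(P1)-p0)*(i+1)/n
            print((R.inv().apply(Pn-p)/1000).round(4),np.degrees(w).round(2));p=Pn;R=R*Ro.from_rotvec(w)
E
python3 -c "
from h import *
print(rp(130),rp(0),RG.as_euler('xyz'))
lin([([600,-40,330],Ro.from_euler('xyz',DOWN),6),(rp(130),RG,8),(rp(0),RG,10)])"
```

```text
[473.48798415 123.3704026  194.03093319] [496.33989461 203.74740856  94.44515558] [ 3.14159265 -0.6981317   1.29379633]
t 17.95 [ 689.2 -146.   239.6] q [-0.    1.22  0.47  0.48 -0.21  2.    0.44]
[ 0.0202 -0.0175 -0.0069] [-5.29  0.01  0.02]
[ 0.0202 -0.0168 -0.0085] [-5.29  0.01  0.02]
[ 0.0202 -0.0159 -0.01  ] [-5.29  0.01  0.02]
[ 0.0202 -0.0149 -0.0114] [-5.29  0.01  0.02]
[ 0.0202 -0.0138 -0.0128] [-5.29  0.01  0.02]
[ 0.0202 -0.0126 -0.014 ] [-5.29  0.01  0.02]
[ 0.023  -0.0117  0.017 ] [-1.17  4.91  3.21]
[ 0.0208 -0.0133  0.0186] [-1.17  4.91  3.21]
[ 0.0184 -0.0148  0.02  ] [-1.17  4.91  3.21]
[ 0.0157 -0.0161  0.0212] [-1.17  4.91  3.21]
[ 0.013  -0.0174  0.0221] [-1.17  4.91  3.21]
[ 0.01   -0.0185  0.0227] [-1.17  4.91  3.21]
[ 0.007  -0.0194  0.023 ] [-1.17  4.91  3.21]
[ 0.0039 -0.0202  0.0231] [-1.17  4.91  3.21]
[ 0.    -0.     0.013] [ 0. -0. -0.]
[-0.    -0.     0.013] [ 0. -0. -0.]
[ 0.    -0.     0.013] [ 0. -0. -0.]
[ 0.    -0.     0.013] [ 0. -0. -0.]
[-0.     0.     0.013] [ 0. -0. -0.]
[ 0.    -0.     0.013] [ 0. -0. -0.]
[ 0.    -0.     0.013] [ 0. -0. -0.]
[-0.    -0.     0.013] [ 0. -0. -0.]
[-0.    -0.     0.013] [ 0. -0. -0.]
[ 0.    -0.     0.013] [ 0. -0. -0.]
```

Emit:
arm_command --series "0.0202 -0.0175 -0.007 -5.3 0 0 0.3;0.0202 -0.0168 -0.0085 -5.3 0 0 0.3;0.0202 -0.016 -0.01 -5.3 0 0 0.3;0.0202 -0.015 -0.0115 -5.3 0 0 0.3;0.0202 -0.0138 -0.013 -5.3 0 0 0.3;0.0202 -0.0126 -0.014 -5.3 0 0 0.3;0 0 0 0 0 0 0.3"

```text
time: 18.65
tcp_pos: [598.7, -41.3, 329.8]
orientation: [-3.119, -0.005, 1.761]
contact_force: [-0.4, -0.3, 0.6]
grip_width: 59.7
```

```bash
python3 -c "
from h import *
lin([([540,60,300],Ro.from_euler('xyz',DOWN),3),(rp(130),RG,8)])"
```

```text
t 18.65 [598.7 -41.3 329.8] q [-0.26  0.6   0.46  1.5  -0.28  1.13  0.45]
[ 0.0368 -0.0126  0.0104] [-0.43 -0.1   0.01]
[ 0.0368 -0.0127  0.0103] [-0.43 -0.1   0.01]
[ 0.0368 -0.0128  0.0101] [-0.43 -0.1   0.01]
[ 0.0093 -0.0067  0.0132] [-1.17  4.91  3.21]
[ 0.0078 -0.0074  0.0138] [-1.17  4.91  3.21]
[ 0.0062 -0.0081  0.0143] [-1.17  4.91  3.21]
[ 0.0044 -0.0087  0.0146] [-1.17  4.91  3.21]
[ 0.0027 -0.0092  0.0147] [-1.17  4.91  3.21]
[ 0.0009 -0.0096  0.0146] [-1.17  4.91  3.21]
[-0.0009 -0.0099  0.0144] [-1.17  4.91  3.21]
[-0.0027 -0.0101  0.0141] [-1.17  4.91  3.21]
```

Emit:
arm_command --series "0.0368 -0.0126 0.0103 -0.4 0 0 0.3;0.0368 -0.0127 0.0103 -0.4 0 0 0.3;0.0368 -0.0128 0.01 -0.4 0 0 0.3;0.0093 -0.0067 0.0132 -1.2 4.9 3.2 0.3;0.0078 -0.0074 0.0138 -1.2 4.9 3.2 0.3;0.0062 -0.008 0.0143 -1.2 4.9 3.2 0.3;0.0044 -0.0087 0.0146 -1.2 4.9 3.2 0.3;0.0027 -0.0092 0.0147 -1.2 4.9 3.2 0.3;0.0009 -0.0096 0.0146 -1.2 4.9 3.2 0.3;-0.0009 -0.01 0.0144 -1.2 4.9 3.2 0.3;-0.0027 -0.01 0.014 -1.2 4.9 3.2 0.3;0 0 0 0 0 0 0.3"

```text
time: 19.85
tcp_pos: [480.9, 112.1, 192.4]
orientation: [-3.138, -0.619, 1.34]
contact_force: [0.1, 0.6, -0.9]
grip_width: 59.6
```

```bash
python3 -c "
from h import *
to(rp(0),RG.as_euler('xyz'))
lin([(rp(120),RG,2),(rp(0),RG,9)])
s=cam('side');t=cam('top')
a=cv2.resize(s['img'][100:260,220:380],(400,400));b=cv2.resize(t['img'][150:270,220:340],(400,400))
cv2.imwrite('pics/s6.png',cv2.cvtColor(np.hstack([a,b]),cv2.COLOR_RGB2BGR))"
```

```text
t 19.85 tcp [480.9 112.1 192.4] rpy [-3.138 -0.619  1.34 ] q [ 0.39  0.69 -0.51  2.18 -0.99  0.34  0.72] F [ 0.1  0.6 -0.9] w 59.6
 shift now-axes [ 18.7  -5.5 133.6] goal-axes [  7.8 -10.2 134.4] turn [-1.81  4.53  2.09]
t 19.85 [480.9 112.1 192.4] q [ 0.39  0.69 -0.51  2.18 -0.99  0.34  0.72]
[ 0.0047 -0.0047  0.007 ] [-0.91  2.26  1.05]
[ 0.0043 -0.0049  0.0071] [-0.91  2.26  1.05]
[-0.     -0.      0.0133] [ 0. -0. -0.]
[-0.     -0.      0.0133] [ 0. -0. -0.]
[-0.      0.      0.0133] [ 0. -0. -0.]
[ 0.     -0.      0.0133] [ 0. -0. -0.]
[-0.     -0.      0.0133] [ 0. -0. -0.]
[-0.     -0.      0.0133] [ 0. -0. -0.]
[-0.      0.      0.0133] [ 0. -0. -0.]
[ 0.     -0.      0.0133] [ 0. -0. -0.]
[-0.     -0.      0.0133] [ 0. -0. -0.]
```

View pics/s6.png

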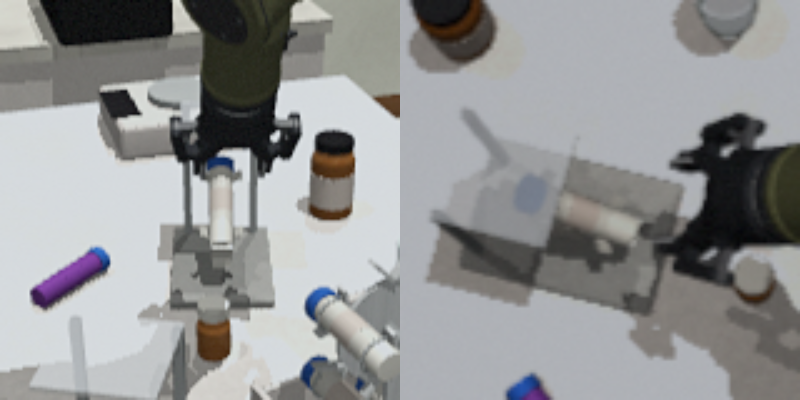

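The wrist is at its joint 5 limit (-1), about 5° short of the wanted lean. I will correct in small steps and see what the solver gives.

Emit:
arm_command --series "0.003 -0.004 0.002 -0.9 1.5 1;0 0 0 0 0 0 0.3"

```text
invalid input
```

Emit:
arm_command --series "0.0045 -0.0045 0.002 -0.9 1.5 1 0.3;0.0045 -0.0045 0.002 -0.9 1.5 1 0.3;0 0 0 0 1.5 0 0.3;0 0 0 0 0 0 0.3"

```text
time: 20.35
tcp_pos: [477.6, 125.2, 194.8]
orientation: [3.129, -0.691, 1.309]
contact_force: [0.2, -0.2, -0.6]
grip_width: 59.9
```

```bash
python3 -c "
from h import *
to(rp(0),RG.as_euler('xyz'))"
```

```text
t 20.35 tcp [477.6 125.2 194.8] rpy [ 3.129 -0.691  1.309] q [ 0.56  0.77 -0.79  2.23 -0.99  0.16  0.7 ] F [ 0.2 -0.2 -0.6] w 59.9
 shift now-axes [ -1.7  -3.9 128.8] goal-axes [ -2.7  -3.5 128.7] turn [0.17 0.43 0.65]
```

Emit:
arm_command --series "-0.001 -0.0015 0.01 0 0.1 0.2 0.3;-0.001 -0.0015 0.011 0 0.1 0.2 0.3;0 -0.001 0.011 0 0.1 0.2 0.3;0 0 0.011 0 0 0 0.3;0 0 0.011 0 0 0 0.3;0 0 0.011 0 0 0 0.3;0 0 0 0 0 0 0.3"

```text
time: 21.05
tcp_pos: [495.5, 158.4, 153.8]
orientation: [-3.125, -0.694, 1.296]
contact_force: [-0.4, -0.2, 0.2]
grip_width: 59.5
```

```bash
python3 -c "
from h import *
to(rp(0),RG.as_euler('xyz'))"
```

```text
t 21.05 tcp [495.5 158.4 153.8] rpy [-3.125 -0.694  1.296] q [ 0.51  0.9  -0.84  2.2  -1.    0.04  0.69] F [-0.4 -0.2  0.2] w 59.5
 shift now-axes [ -4.2 -10.3  73.8] goal-axes [ -4.5 -11.6  73.6] turn [-1.02  0.21  0.08]
```

Full 40° lean drives joints 5 and 6 into their limits. The jaws only need to stay square to the tube, so I will use a 30° lean and grip 8 mm below the middle, which still clears the roof.

```bash
cat >> h.py <<'E'
AXT=RG.as_matrix()[:,0]
def mk(phi,sh):
    global RG,C0
    RG=Ro.from_euler('xyz',[np.pi,0,RY+np.pi/2])*Ro.from_rotvec([0,np.radians(phi),0]); C0=C+AXT*sh
    return RG
def rq(off): return C0+RG.as_matrix()[:,2]*(19-off)
E
python3 -c "
from h import *
R=mk(30,-8)
to(rq(0),R.as_euler('xyz'))
lin([(rq(95),R,5),(rq(0),R,8)])"
```

```text
t 21.05 tcp [495.5 158.4 153.8] rpy [-3.125 -0.694  1.296] q [ 0.51  0.9  -0.84  2.2  -1.    0.04  0.69] F [-0.4 -0.2  0.2] w 59.5
 shift now-axes [-15.5 -10.3  73.6] goal-axes [ -2.8 -11.6  75. ] turn [-1.01 -9.79  0.17]
t 21.05 [495.5 158.4 153.8] q [ 0.51  0.9  -0.84  2.2  -1.    0.04  0.69]
[ 0.0001 -0.0024 -0.004 ] [-0.2  -1.96  0.03]
[-0.     -0.0024 -0.004 ] [-0.2  -1.96  0.03]
[-0.0002 -0.0024 -0.004 ] [-0.2  -1.96  0.03]
[-0.0003 -0.0023 -0.004 ] [-0.2  -1.96  0.03]
[-0.0004 -0.0023 -0.004 ] [-0.2  -1.96  0.03]
[0.     0.     0.0119] [-0. -0. -0.]
[-0.      0.      0.0119] [-0. -0. -0.]
[0.     0.     0.0119] [-0. -0. -0.]
[0.     0.     0.0119] [-0. -0. -0.]
[-0.     -0.      0.0119] [-0. -0. -0.]
[0.     0.     0.0119] [-0. -0. -0.]
[-0.      0.      0.0119] [-0. -0. -0.]
[-0.      0.      0.0119] [-0. -0. -0.]
```

Emit:
arm_command --series "0 -0.0024 -0.006 -0.2 -2 0 0.3;0 -0.0024 -0.006 -0.2 -2 0 0.3;0 -0.0024 -0.006 -0.2 -2 0 0.3;0 -0.0024 -0.004 -0.2 -2 0 0.3;0 -0.0024 -0.004 -0.2 -2 0 0.3;0 0 0 0 0 0 0.3"

```text
time: 21.65
tcp_pos: [479.0, 147.0, 176.6]
orientation: [3.137, -0.52, 1.301]
contact_force: [0.2, 0.2, -0.5]
grip_width: 59.9
```

```bash
python3 -c "
from h import *
R=mk(30,-8)
to(rq(0),R.as_euler('xyz'))"
```

```text
t 21.65 tcp [479.  147.  176.6] rpy [ 3.137 -0.52   1.301] q [ 0.25  0.68 -0.52  2.21 -0.98  0.19  0.55] F [ 0.2  0.2 -0.5] w 59.9
 shift now-axes [ -0.5   1.1 102.5] goal-axes [ -0.9   1.2 102.5] turn [0.06 0.21 0.34]
```

Emit:
arm_command --series "0 0.0005 0.01 0 0 0.2 0.3;0 0.0005 0.01 0 0 0.1 0.3;0 0 0.01 0 0 0 0.3;0 0 0.01 0 0 0 0.3;0 0 0.01 0 0 0 0.3;0 0 0 0 0 0 0.3"

```text
time: 22.25
tcp_pos: [490.3, 168.5, 133.8]
orientation: [-3.134, -0.518, 1.289]
contact_force: [0.7, -0.8, -0.4]
grip_width: 59.4
```

```bash
python3 -c "
from h import *
R=mk(30,-8)
to(rq(0),R.as_euler('xyz'))"
```

```text
t 22.25 tcp [490.3 168.5 133.8] rpy [-3.134 -0.518  1.289] q [ 0.26  0.8  -0.62  2.19 -1.    0.04  0.56] F [ 0.7 -0.8 -0.4] w 59.4
 shift now-axes [ 0.2 -3.5 53.5] goal-axes [-0.1 -3.8 53.5] turn [-0.31  0.31 -0.25]
```

```bash
python3 -c "
from h import *
for f in(22,):
  R=mk(f,-14)
  lin([(rq(55),R,4),(rq(5),R,5)])"
```

```text
t 22.25 [490.3 168.5 133.8] q [ 0.26  0.8  -0.62  2.19 -1.    0.04  0.56]
[-0.0003 -0.001  -0.    ] [-0.08 -1.92 -0.06]
[-0.0003 -0.001  -0.    ] [-0.08 -1.92 -0.06]
[-0.0003 -0.001  -0.    ] [-0.08 -1.92 -0.06]
[-0.0003 -0.001   0.    ] [-0.08 -1.92 -0.06]
[0.   0.   0.01] [-0. -0. -0.]
[-0.    0.    0.01] [-0. -0. -0.]
[0.   0.   0.01] [-0. -0. -0.]
[-0.    0.    0.01] [-0. -0. -0.]
[0.   0.   0.01] [-0. -0. -0.]
```

Emit:
arm_command --series "-0.0003 -0.001 -0.002 -0.1 -2 0 0.3;-0.0003 -0.001 -0.002 -0.1 -2 0 0.3;-0.0003 -0.001 0 -0.1 -2 0 0.3;-0.0003 -0.001 0 -0.1 -2 0 0.3;0 0 0.008 0 0 0 0.3;0 0 0.008 0 0 0 0.3;0 0 0 0 0 0 0.3"

```text
time: 22.95
tcp_pos: [486.0, 172.3, 121.5]
orientation: [-3.139, -0.379, 1.289]
contact_force: [0.2, -0.5, 0.0]
grip_width: 60.2
```

```bash
python3 -c "
from h import *
R=mk(22,-14)
to(rq(5),R.as_euler('xyz'))"
```

```text
t 22.95 tcp [486.  172.3 121.5] rpy [-3.139 -0.379  1.289] q [-0.    0.74 -0.34  2.17 -0.98  0.12  0.44] F [ 0.2 -0.5  0. ] w 60.2
 shift now-axes [ 1.5  1.3 37.7] goal-axes [ 1.3  1.3 37.7] turn [-0.05  0.29 -0.24]
```

Emit:
arm_command --series "0.0005 0.0005 0.008 0 0 0 0.3;0.0005 0.0005 0.008 0 0 0 0.3;0 0 0.008 0 0 0 0.3;0 0 0.008 0 0 0 0.3;0 0 0 0 0 0 0.3"

```text
time: 23.45
tcp_pos: [492.9, 184.3, 93.9]
orientation: [-3.138, -0.377, 1.291]
contact_force: [1.0, 0.3, 0.7]
grip_width: 59.8
```

```bash
python3 -c "
from h import *
R=mk(22,-14)
to(rq(5),R.as_euler('xyz'))
s=cam('side');t=cam('top')
a=cv2.resize(s['img'][130:230,250:350],(400,400),interpolation=2);b=cv2.resize(t['img'][160:260,230:330],(400,400),interpolation=2)
cv2.imwrite('pics/s7.png',cv2.cvtColor(np.hstack([a,b]),cv2.COLOR_RGB2BGR))"
```

```text
t 23.45 tcp [492.9 184.3  93.9] rpy [-3.138 -0.377  1.291] q [ 0.01  0.81 -0.4   2.16 -1.    0.04  0.47] F [1.  0.3 0.7] w 59.8
 shift now-axes [-0.7 -2.   7.1] goal-axes [-0.8 -2.   7.1] turn [-0.16  0.41 -0.17]
```

View pics/s7.png

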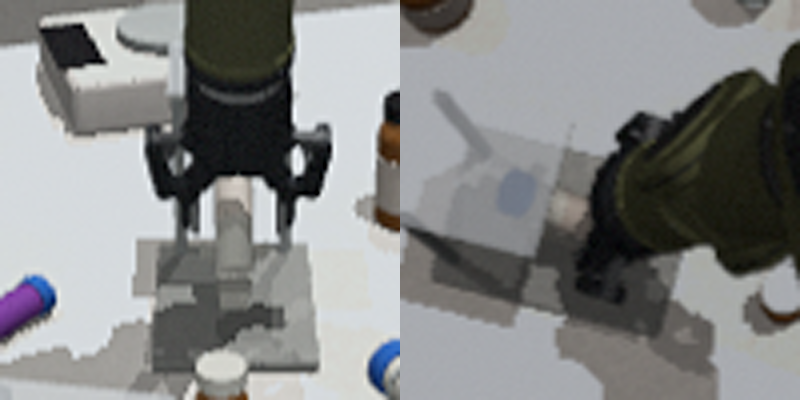

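Emit:
arm_command --series "0 -0.001 0.0025 0 -1 0 0.3;0 -0.001 0.0025 0 -1 0 0.3;0 0 0 0 0 0 0.3;0 0 0 0 0 0 0.45;0 0 0 0 0 0 0.6;0 0 0 0 0 0 0.7;0 0 0 0 0 0 0.7;0 0 0 0 0 0 0.7;0 0 0 0 0 0 0.7;0 0 0 0 0 0 0.7" --force 25

```text
time: 24.55
tcp_pos: [490.5, 186.1, 90.4]
orientation: [-3.137, -0.342, 1.291]
contact_force: [-2.7, -1.7, 6.5]
grip_width: 28.9
```

```bash
python3 -c "
from h import *
R=mk(22,-14)
to(rq(5),R.as_euler('xyz'))"
```

```text
t 24.55 tcp [490.5 186.1  90.4] rpy [-3.137 -0.342  1.291] q [-0.06  0.8  -0.33  2.15 -1.    0.07  0.44] F [-2.7 -1.7  6.5] w 28.9
 shift now-axes [-0.3  0.8  3.5] goal-axes [-0.5  0.8  3.4] turn [-0.18  2.4  -0.18]
```

Emit:
arm_command --series "-0.0021 0 -0.0056 0 0 0 0.7;-0.0021 0 -0.0056 0 0 0 0.7;-0.0056 0 -0.0065 0 0 0 0.7;-0.0056 0 -0.0065 0 0 0 0.7;-0.0056 0 -0.0065 0 0 0 0.7;-0.0056 0 -0.0065 0 0 0 0.7;-0.0056 0 -0.0065 0 0 0 0.7;-0.0056 0 -0.0065 0 0 0 0.7;0 0 0 0 0 0 0.7"

```text
time: 25.45
tcp_pos: [476.9, 134.2, 125.2]
orientation: [-3.139, -0.341, 1.289]
contact_force: [0.8, 0.7, -0.4]
grip_width: 28.9
```

```bash
python3 -c "
from h import *
R=mk(22,-14)
to(rq(5),R.as_euler('xyz'))"
```

```text
t 25.45 tcp [476.9 134.2 125.2] rpy [-3.139 -0.341  1.289] q [-0.    0.71 -0.26  2.19 -0.95  0.17  0.47] F [ 0.8  0.7 -0.4] w 28.9
 shift now-axes [38.6 -0.4 54.2] goal-axes [36.3 -0.3 55.8] turn [-0.04  2.47 -0.25]
```

```bash
cat >> h.py <<'E'
RGR=Ro.from_euler('xyz',[-3.137,-.342,1.291]); VT=RGR.inv().apply(C-np.array([490.5,186.1,90.4])); AT=RGR.inv().apply(AXT)
RP=Ro.from_euler('xyz',DOWN)*Ro.from_rotvec([0,np.radians(-20.4),0])
def tubenow():
    o=manip.observe();R=Ro.from_euler('xyz',o['orientation']);return o['tcp_pos']+R.apply(VT),R.apply(AT)
E
python3 -c "
from h import *
print(VT,AT,tubenow())
o=manip.observe();R=Ro.from_euler('xyz',o['orientation'])
S=np.array(onw(1,205));g=S+[0,0,70]-RP.apply(VT);print(g)
lin([(o['tcp_pos']+[-10,-40,100],R,4),([500,0,300],RP,8),(g,RP,6)])"
```

```text
[ 12.23048697   0.70274925 -15.39289875] [ 0.9372497  -0.00374332 -0.34863877] (array([479.36419508, 140.13621677, 143.76169193]), array([0.2103401 , 0.73731196, 0.64197205]))
[ 576.37019828 -184.46996113  264.83571912]
t 25.45 [476.9 134.2 125.2] q [-0.    0.71 -0.26  2.19 -0.95  0.17  0.47]
[-0.0013  0.0003 -0.027 ] [0. 0. 0.]
[-0.0013  0.0003 -0.027 ] [0. 0. 0.]
[-0.0013  0.0003 -0.027 ] [0. 0. 0.]
[-0.0013  0.0003 -0.027 ] [0. 0. 0.]
[-0.0064  0.0072 -0.0122] [-0.04 -4.9  -3.44]
[-0.0079  0.0068 -0.0116] [-0.04 -4.9  -3.44]
[-0.0092  0.0063 -0.0109] [-0.04 -4.9  -3.44]
[-0.0105  0.0057 -0.01  ] [-0.04 -4.9  -3.44]
[-0.0116  0.005  -0.0091] [-0.04 -4.9  -3.44]
[-0.0127  0.0043 -0.008 ] [-0.04 -4.9  -3.44]
[-0.0135  0.0035 -0.0069] [-0.04 -4.9  -3.44]
[-0.0143  0.0027 -0.0057] [-0.04 -4.9  -3.44]
[-0.0285  0.0067  0.0169] [-0.  0.  0.]
[-0.0285  0.0067  0.0169] [-0.  0.  0.]
[-0.0285  0.0067  0.0169] [-0.  0.  0.]
[-0.0285  0.0067  0.0169] [-0.  0.  0.]
[-0.0285  0.0067  0.0169] [-0.  0.  0.]
[-0.0285  0.0067  0.0169] [-0.  0.  0.]
```

Emit:
arm_command --series "-0.0013 0.0003 -0.027 0 0 0 0.7;-0.0013 0.0003 -0.027 0 0 0 0.7;-0.0013 0.0003 -0.027 0 0 0 0.7;-0.0013 0.0003 -0.027 0 0 0 0.7;-0.0064 0.0072 -0.0122 0 -4.9 -3.45 0.7;-0.008 0.0068 -0.0116 0 -4.9 -3.45 0.7;-0.0092 0.0063 -0.011 0 -4.9 -3.45 0.7;-0.0105 0.0057 -0.01 0 -4.9 -3.45 0.7;-0.0116 0.005 -0.009 0 -4.9 -3.45 0.7;-0.0127 0.0043 -0.008 0 -4.9 -3.45 0.7;-0.0135 0.0035 -0.007 0 -4.9 -3.45 0.7;-0.0143 0.0027 -0.0057 0 -4.9 -3.45 0.7"

```text
time: 26.65
tcp_pos: [500.7, 2.0, 299.9]
orientation: [-3.135, 0.356, 1.77]
contact_force: [-0.4, -0.3, -1.7]
grip_width: 28.9
```

```bash
python3 -c "
from h import *
S=np.array(onw(1,205));g=S+[0,0,70]-RP.apply(VT)
lin([(g,RP,10)])"
```

```text
t 26.65 [500.7   2.  299.9] q [-0.7   0.51  0.59  1.91  0.11  0.79 -0.06]
[-0.0173  0.0038  0.0102] [-0.02  0.    0.05]
[-0.0173  0.0038  0.0102] [-0.02  0.    0.05]
[-0.0173  0.0038  0.0102] [-0.02  0.    0.05]
[-0.0173  0.0038  0.0102] [-0.02  0.    0.05]
[-0.0173  0.0038  0.0102] [-0.02  0.    0.05]
[-0.0173  0.0039  0.0102] [-0.02  0.    0.05]
[-0.0173  0.0039  0.0102] [-0.02  0.    0.05]
[-0.0173  0.0039  0.0102] [-0.02  0.    0.05]
[-0.0173  0.0039  0.0102] [-0.02  0.    0.05]
[-0.0173  0.0039  0.0102] [-0.02  0.    0.05]
```

Emit:
arm_command --series "-0.0173 0.0038 0.0102 0 0 0 0.7;-0.0173 0.0038 0.0102 0 0 0 0.7;-0.0173 0.0038 0.0102 0 0 0 0.7;-0.0173 0.0038 0.0102 0 0 0 0.7;-0.0173 0.0038 0.0102 0 0 0 0.7;-0.0173 0.0039 0.0102 0 0 0 0.7;-0.0173 0.0039 0.0102 0 0 0 0.7;-0.0173 0.0039 0.0102 0 0 0 0.7;-0.0173 0.0039 0.0102 0 0 0 0.7;-0.0173 0.0039 0.0102 0 0 0.5 0.7;0 0 0 0 0 0 0.7;0 0 0 0 0 0 0.7"

```text
time: 27.85
tcp_pos: [575.6, -184.4, 262.8]
orientation: [-3.138, 0.352, 1.757]
contact_force: [-0.5, 0.3, -0.9]
grip_width: 29.5
```

```bash
python3 -c "
from fit import *
S=np.array(onw(1.1,205))
c,a=tubenow();print('nominal',c.round(1),a.round(3));R0=Ro.from_euler('xyz',manip.observe()['orientation']);p0=manip.observe()['tcp_pos']
s=cam('side');t=cam('top')
def f(x,P):
    az,el=x[3:];A=np.array([np.cos(az)*np.cos(el),np.sin(az)*np.cos(el),np.sin(el)]);return cyl(P,x[:3],A)
for nm in (('side',),('top',),('side','top')):
  x=np.r_[c,np.arctan2(a[1],a[0]),np.arcsin(a[2])]
  for _ in range(4):
    Q=[]
    for n in nm:
        d=ld(n);P=cloud(d).reshape(-1,3);i=d['img'].reshape(-1,3).astype(int);ok=np.isfinite(P[:,0])&(i.max(1)>90)&(P[:,2]>235);P=P[ok];Q.append(P[abs(f(x,P))<8])
    Q=np.vstack(Q);x=least_squares(f,x,args=(Q,),loss='cauchy',f_scale=1.5,x_scale=[5,5,5,.1,.1]).x
  print(nm,x.round(3),len(Q),np.median(abs(f(x,Q))),'want az',YW+np.pi/2,'shift to seat world',(S-x[:3]).round(1))
to(S+[0,0,70]-RP.apply(VT),RP.as_euler('xyz'))
w=fitwheel([572.9,-168,.19,6.297],names=('side',),pose=False);print(w)
a=cv2.resize(s['img'][100:260,320:470],(375,400));b=cv2.resize(t['img'][110:250,325:465],(400,400))
cv2.imwrite('pics/s8.png',cv2.cvtColor(np.hstack([a,b]),cv2.COLOR_RGB2BGR))"
```

```text
nominal [ 573.2 -167.7  273. ] [-0.188  0.982  0.004]
('side',) [ 5.71147e+02 -1.62908e+02  2.70081e+02  1.76500e+00  2.10000e-02] 414 0.5899947460557007 want az 1.7607963267948965 shift to seat world [  2.8  -4.9 -65.1]
('top',) [ 5.71688e+02 -1.61503e+02  2.69648e+02  1.74200e+00  2.00000e-02] 128 1.1331611264920323 want az 1.7607963267948965 shift to seat world [  2.3  -6.3 -64.6]
('side', 'top') [ 5.71161e+02 -1.62870e+02  2.69887e+02  1.76400e+00  1.80000e-02] 542 0.7423389011461552 want az 1.7607963267948965 shift to seat world [  2.8  -4.9 -64.9]
t 27.95 tcp [ 575.9 -183.3  263. ] rpy [-3.138  0.352  1.759] q [-0.24  0.63  0.49  1.77  0.08  0.68  0.27] F [-0.   0.3 -0.7] w 28.8
 shift now-axes [-1.8  0.3 -1.3] goal-axes [-1.8  0.3 -1.3] turn [-0.23 -0.23 -0.1 ]
(array([ 5.72900000e+02, -1.68000000e+02,  1.90000000e-01,  6.29570895e+00]), 1900, np.float64(1.0625582477793571), np.float64(0.8073684210526316))
```

View pics/s8.png

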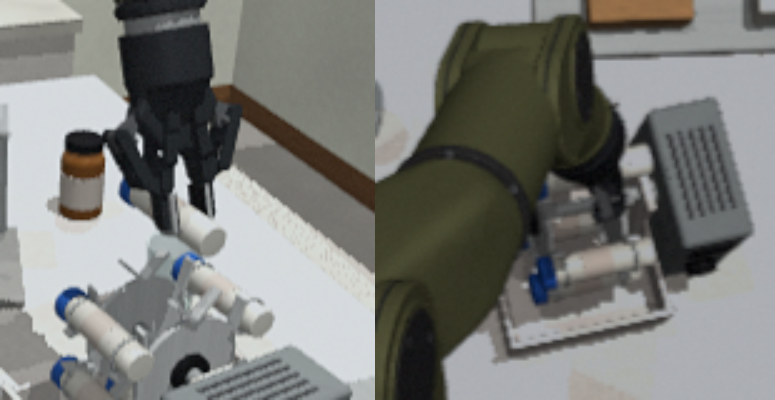

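```bash
python3 -c "
from h import *
R=Ro.from_euler('xyz',manip.observe()['orientation'])
print(R.inv().apply([[2.8,-4.9,0],[0,0,-10]]).round(2))"
```

```text
[[-5.01  1.84  1.83]
 [ 3.45  0.03  9.39]]
```

Emit:
arm_command --series "-0.0025 0.0009 0.0009 0 -0.5 0 0.7;-0.0025 0.0009 0.0009 0 -0.5 0 0.7;0.0031 0 0.0085 0 0 0 0.7;0.0031 0 0.0085 0 0 0 0.7;0.0031 0 0.0085 0 0 0 0.7;0.0031 0 0.0085 0 0 0 0.7;0.0031 0 0.0085 0 0 0 0.7;0.0017 0 0.0047 0 0 0 0.7;0.0017 0 0.0047 0 0 0 0.7;0 0 0 0 0 0 0.7;0 0 0 0 0 0 0.7"

```text
time: 29.05
tcp_pos: [579.0, -191.1, 208.4]
orientation: [-3.139, 0.371, 1.757]
contact_force: [-0.0, -0.3, -0.7]
grip_width: 28.9
```

```bash
cat > meas.py <<'E'
from fit import *
def f(x,P):
    az,el=x[3:];A=np.array([np.cos(az)*np.cos(el),np.sin(az)*np.cos(el),np.sin(el)]);return cyl(P,x[:3],A)
def tube(c,nm=('side','top'),zmin=190):
  x=np.r_[c,YW+np.pi/2,0]
  for _ in range(5):
    Q=[]
    for n in nm:
        d=ld(n);P=cloud(d).reshape(-1,3);i=d['img'].reshape(-1,3).astype(int);ok=np.isfinite(P[:,0])&(i.max(1)>90)&(P[:,2]>zmin);P=P[ok];Q.append(P[abs(f(x,P))<7])
    Q=np.vstack(Q);x=least_squares(f,x,args=(Q,),loss='cauchy',f_scale=1.5,x_scale=[5,5,5,.1,.1]).x
  print(nm,x.round(3),len(Q),np.median(abs(f(x,Q))).round(2),'to seat',(np.array(onw(1.1,205))-x[:3]).round(1))
E
python3 -c "
from meas import *
o=manip.observe();print(o['time'],o['tcp_pos'].round(1),o['contact_force'].round(1),o['orientation'].round(3))
s=cam('side');t=cam('top')
tube([574,-167.8,213],('side',));tube([574,-167.8,213])
print(fitwheel([572.9,-168,.19,6.297],names=('side',),pose=False)[0])
"
```

```text
29.05 [ 579.  -191.1  208.4] [-0.  -0.3 -0.7] [-3.139  0.371  1.757]
('side',) [ 5.74684e+02 -1.69479e+02  2.15385e+02  1.76500e+00  7.00000e-03] 376 0.69 to seat [ -0.7   1.7 -10.4]
('side', 'top') [ 5.74668e+02 -1.69457e+02  2.15349e+02  1.76300e+00  9.00000e-03] 512 0.75 to seat [ -0.7   1.7 -10.3]
[ 5.72900000e+02 -1.68000000e+02  1.90000000e-01  6.29795612e+00]
```

Emit:
arm_command --series "0.0025 -0.0003 0.0022 0 0 0 0.7;0.0018 -0.0002 0.0025 0 0 0 0.7;0.001 0 0.0028 0 0 0 0.7;0.0003 0 0.0009 0 0 0 0.7;0 0 0 0 0 0 0.7;0 0 0 0 0 0 0.7"

```text
time: 29.75
tcp_pos: [578.2, -188.3, 198.3]
orientation: [-3.139, 0.37, 1.758]
contact_force: [-1.1, 2.9, 0.9]
grip_width: 28.6
```

```bash
python3 -c "
from meas import *
o=manip.observe();print(o['time'],o['tcp_pos'].round(1),o['contact_force'].round(1),o['orientation'].round(3))
s=cam('side')
tube([574,-167.8,206],('side',))
"
```

```text
29.75 [ 578.2 -188.3  198.3] [-1.1  2.9  0.9] [-3.139  0.37   1.758]
('side',) [ 5.73711e+02 -1.66783e+02  2.05040e+02  1.76600e+00 -1.00000e-03] 389 0.74 to seat [ 0.3 -1.  -0. ]
```

Emit:
arm_command --series "0.0002 0 0.0005 0 0 0 0.66;0 0 0 0 0 0 0.62;0 0 0 0 0 0 0.58;0 0 0 0 0 0 0.54;0 0 0 0 0 0 0.5;0 0 0 0 0 0 0.45;0 0 0 0 0 0 0.45;-0.0035 0 -0.0094 0 0 0 0.45;-0.0035 0 -0.0094 0 0 0 0.45;-0.007 0 -0.0188 0 0 0 0.45;-0.007 0 -0.0188 0 0 0 0.45;-0.007 0 -0.0188 0 0 0 0.45"

```text
time: 31.0
tcp_pos: [578.0, -188.0, 280.0]
orientation: [-3.14, 0.371, 1.756]
contact_force: [0.3, -0.4, -0.3]
grip_width: 47.2
```

Emit:
arm_command --series "-0.012 0 -0.03 0 0 0 0.45;-0.012 0 -0.03 0 0 0 0.45;0 -0.04 -0.01 0 0 0 0.45;0 -0.04 -0.01 0 0 0 0.45;0 -0.04 -0.01 0 0 0 0.45;0 0 0 0 0 0 0.45;0 0 0 0 0 0 0.45"

```text
time: 31.7
tcp_pos: [458.2, -200.0, 372.3]
orientation: [3.141, 0.37, 1.755]
contact_force: [1.1, -0.1, -0.7]
grip_width: 47.2
```

```bash
python3 -c "
from meas import *
o=manip.observe();print(o['time'],o['tcp_pos'].round(1),o['contact_force'].round(1),o['q'].round(2))
s=cam('side');t=cam('top')
tube([574,-167.8,205],('side',));tube([574,-167.8,205])
print(fitwheel([572.9,-168,.19,6.297],names=('side',),pose=False))
print(fitwheel([572.9,-168,.19,6.297],ks=range(6),names=('side',),pose=False))
a=cv2.resize(s['img'][130:290,320:470],(375,400));b=cv2.resize(t['img'][110:250,325:465],(400,400))
cv2.imwrite('pics/s9.png',cv2.cvtColor(np.hstack([a,b]),cv2.COLOR_RGB2BGR))"
```

```text
31.7 [ 458.2 -200.   372.3] [ 1.1 -0.1 -0.7] [-0.34  0.33  0.6   1.93  0.22  0.8   0.26]
('side',) [ 5.73635e+02 -1.66562e+02  2.05204e+02  1.76900e+00  8.00000e-03] 617 0.71 to seat [ 0.3 -1.2 -0.2]
('side', 'top') [ 5.73635e+02 -1.66562e+02  2.05204e+02  1.76900e+00  8.00000e-03] 617 0.71 to seat [ 0.3 -1.2 -0.2]
(array([ 5.72900000e+02, -1.68000000e+02,  1.90000000e-01,  6.29836189e+00]), 2311, np.float64(1.718089081204333), np.float64(0.6278667243617482))
(array([ 5.72900000e+02, -1.68000000e+02,  1.90000000e-01,  6.29681261e+00]), 2311, np.float64(0.9478943666630641), np.float64(0.8909562959757681))
```

View pics/s9.png

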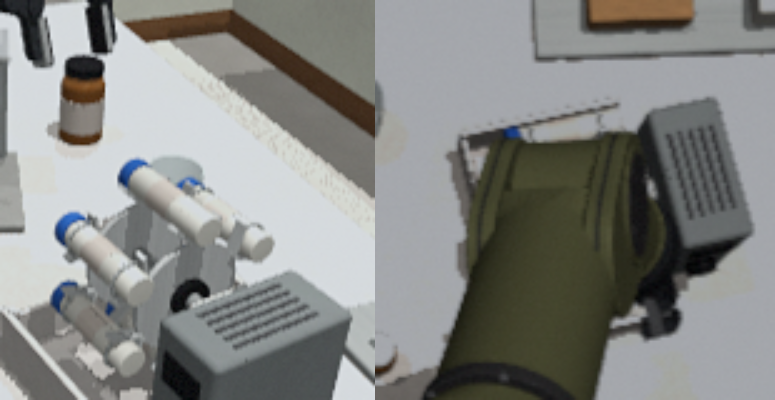

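The tube lies in the top cradle at crop (170,200), its cap on the same side as the others, and the gripper is clear of it.

```bash
python3 -c "
from plant import manip
print(manip.sign_off())"
```

```text
the job is handed in; nothing more can be done
None
```

The empty cradle is uppermost with the capped tube lying in it, and I handed the job in at about 32 s of the 64 s allowed. I turned the wheel about 172° in three straddling strokes and let it stand. Only then did I take the white tube from the robot's-left rest and lay it in the cradle.

Last checks, from the camera fits:
- **Wheel:** it reads 6.297 rad, about 0.8° past exact top. It read the same before and after placing, and both cameras agreed before placing.
- **Tube:** its centre is about 1.2 mm from the seat along the axle, which is within calibration error. It is at seat height to 0.2 mm and level to about 0.5°. Its cap is on the +y side, like the others.
- **Gripper:** it is open and well clear, with contact force at noise level. Every force reading stayed under about 8 N.

What did not go as planned:
- **Approach at the rest:** at the full 40° lean, joints 5 and 6 ran up against their limits (-1 and 0.04), as joint 6 had already done once at the wheel. I gripped at about 20° lean and 14 mm below the tube's middle, then corrected the tilt before placing.
- **Not measured or confirmed:** the arm hid the wheel from the top camera at the last look, so the final numbers come from the side camera only. I did not measure the beaker, jar and vial again; no contact force pointed to a touch. The joint readings I took never passed their ranges, but I did not check joint angles or speeds between readings.

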